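# Chock the short battery pack in the defibrillator test unit and hold it on its contacts

## Robot

A 6-joint arm with a two-finger parallel gripper is mounted at the origin on the work surface. World frame = base frame: x ahead of the robot, y to its left, z up, the work surface at z = 0. Lengths are in mm, angles in degrees, forces in N, time in s.
With the tool pointing down it reaches from about 300 to 825 mm from the base axis. Payload 5.4 kg.
Tool frame: the origin (TCP) lies on the centre line of the jaws, within the pads' length; the fingertips stand 19 mm ahead of it and the grasp point (between the pads) is the TCP (bot.finger_overhang is the distance from the TCP to the fingertips, in mm); z points along the fingers, x is the direction in which the jaws open and shut, and the axes are right-handed (so a half turn about z gives the same grasp; the last joint's range is limited). The gripper opens to 92 mm and grips with 3 to 60 N. Pads are 20 mm wide; open, the fingers measure 128 mm over their backs; the gripper's body (75 mm by 189 mm) begins 69 mm behind the grasp point.
Start: joints at [-76.496, 9.076, 91.501, -0, 79.423, -12.038], TCP at [247.904, -518.797, 233.601] pointing down, gripper open.
Joint ranges: [-166.64, 166.64], [-54.1, 131.32], [10.49, 154.53], [-73.88, 253.88], [9.74, 151.15], [-171.62, 171.62]. Speed limits (degrees/s): [147.25, 147.25, 180, 180, 180, 180].

## Interface

Orientations are given as a 3x3 rotation matrix whose columns are the frame's x, y, z axes.
In Python, from plant import bot, vision, ticket gives the robot as it stands.
- The arm moves only by the tool send_rows, never from a script. Its argument "steps" is a list of rows, each an object of numbers: "x", "y", "z": the shift along the tool's x, y, z normalised to -1 to 1, where 1 is 0.1 m; "wx", "wy", "wz": the turn, a rotation vector about the tool's x, y, z normalised to -1 to 1, where 1 is 45 degrees; "jaw": the finger opening in mm, from 0 to 91.9. A call has 1 to 8 rows; each row is the pose to reach, as a shift and turn from the pose commanded when the call began, along the tool's axes at that moment; what a row does not reach only later rows make up. A row lasts 1/10 s, in which the tool goes at most 50 mm and 8.59 degrees, less where a joint would pass 70% of its speed; a pose out of reach is approached as far as the arm can. A call with a number of a shift or a turn outside -1 to 1 is refused whole. A call with a gripper value outside its range is refused whole. The fingers move at their own pace and stop on an object; the grip force is fixed at half the most. Time passes only in rows, so rows that repeat a pose let the fingers close. It gives the time, the measured TCP pose, the force and the opening at its end, in the units of the state.
- bot.state(): the state, without advancing time (a new reading comes with each control period).
- vision.get_image(name): name is "scene" or "side" or "wrist"; returns a dict with "img" (420x560x3 uint8, red, green, blue), "z_map" (420x560 float32, mm along the optical axis (not along the pixel's ray), 0 where there is no reading), "K" (3x3 intrinsics, pixels), "cam_to_world" (4x4, takes a point from camera to world coordinates); the wrist camera has in their place "T_tool_cam" (4x4, takes a point from camera to tool coordinates, whose origin is the TCP and whose axes are the tool frame's). Camera axes: x right, y down, z forward; pixel columns grow to the right and rows downward; lengths in mm; the calibration is good to about 2 mm. A picture is of the moment at which its call begins: read the wrist's pose just before it.
- ticket.finish_job(): hands the job in, once; it reports no verdict.
Trained networks look in a picture, given as the dict that the camera call returned (one of the last four; its "shot" number tells which), for a name from the list of things; names that differ only in an ending like _2 or _b are one class to them, and where a whole thing is asked for, a point or a joint stands for the part that bears it (a point fixed in the world has none). Each returns a list of dicts, best first, with "p" (0 to 1); they miss things now and then, are a little off and sometimes report something else, mostly with a low value. They report only what shows in the picture. A call takes as long as a camera call. They do not tell look-alikes from the thing itself.
- vision.cut_out(thing, picture): "mask" (420x560 bool, what is visible of it) and "bbox" ([centre column, centre row, width, height] in pixels, round what is visible of it).
- vision.pinpoint(thing, picture): "xy" ([column, row] in pixels: a listed point, or the origin of a listed thing).
The state is a dict: "time_s": time; "joints": joint angles; "qd": joint speeds; "joint_efforts": joint torques, N m; "tcp_pos": TCP position; "orientation": TCP orientation; "force": force on the tool from outside, world axes, zero at the start; "ft_torque": the same for the moment, N m; "gripper_width": finger opening in mm.
Only numpy, scipy, OpenCV 4.12 (cv2) and the standard library are available. Lean on these libraries where they do the work, as an engineer would, in place of code of your own. Each camera call takes 0.05 s, during which the arm holds its last target.

## Task

Make the defibrillator test unit ready for a battery check: first press its hinged terminal cover down until the catch snaps and holds it shut. Then take the loose spacer and slide it, tab up, fully down into the gap at the end of a battery pack - of the two wells only the one with the shorter pack has a gap wide enough - and let go of it. Finally press the shorter pack straight down onto its sprung contacts until its top is flush with the deck, and finish while still holding it pressed there; leave the other pack, the red button and everything else on the counter alone.

Things in the scene. Friction and masses are not known exactly. Their poses are not given: they have to be found in the camera images.
- test_unit: cream defibrillator test unit, fixed, 190 mm deep (its x) by 300 mm wide (its y); origin under its centre, on the counter, z up. Flat deck 50 mm above the counter, with two battery wells and the terminal cover; a console with a display (y from 75 to 150 mm) stands 80 mm high
- well_a (a point): centre of the mouth, at deck level, of one of two like battery wells (axes as the unit's): 105 mm long in x, 56 mm wide in y, straight walls, floor 38 mm below the deck. Each well holds one pack, up to 1.5 mm off its -x end wall, so the gap is at the +x end: 24 mm by the short pack, 7 mm by the long one
- well_b (a point): centre of the mouth of the other well, beside the first and the same as it
- short_pack_top (a point): centre of the top face of the short grey battery pack: 80 mm long (x, along the well towards the gap), 52 mm wide, 32 mm tall, 0.25 to 0.5 kg, loose in either well. On its sprung contacts the top is 6 mm above the deck; pressed with about 9 N it sinks 6 mm and stops on rails, flush with the deck (50 mm above the counter); released, it rises again
- long_pack_top (a point): centre of the top face of the long grey battery pack (97 mm long, 52 mm wide, 32 mm tall), in the other well on the same kind of springs. To be left alone.
- spacer_mid (a point): centre of the loose black spacer, standing upright on the counter, 68 mm tall, 0.06 to 0.13 kg: a block 20 mm thick (x), 50 mm wide (y), 38 mm tall, foot bevelled 2.5 mm, with a grip tab on top 14 mm thick (x), 30 mm wide (y), 30 mm tall. This point is 34 mm above its underside. In place its thickness lies along the well, it stands on the well's floor and the block's top is level with the deck
- terminal_cover (a joint): angle of the hinged grey terminal cover on the deck (rad): 0 shut, flat; up to 1.25 open. It starts open and stays by friction; a light spring lifts it unless the catch holds it. It meets the catch at 0.11 rad; about 4 N down at its free edge takes it past, it snaps to below 0.02 and stays
- cover_hinge (a point): middle of the cover's hinge axis, which lies along the unit's y, 68 mm above the counter. The cover, 62 mm wide, reaches 62 mm from the axis, towards the unit's -x when shut (its top then 69.5 mm above the counter); the free edge swings up as it opens
- cover_edge (a point): middle of the cover's free edge, on its outer (top) face
- red_button (a joint): red push button, 24 mm across, on the console's top near its -x end, its top 102 mm above the counter: 0 up, 0.006 m pressed. To be left alone.
- pad_case: black rubber electrode pad case, 120 x 170 x 38 mm, lying flat; origin under its centre. A bystander.
- spike_cap_a: orange IV spike cap, a slim cone 38 mm tall on a 24 mm flange, standing; origin under its centre. A bystander, near the spacer.
- spike_cap_b: the same as spike_cap_a, standing elsewhere. A bystander.
- chest_piece: chrome stethoscope chest piece, 46 mm across, 26 mm tall; origin under its centre. A bystander.
- tape_roll: roll of white tape, 64 mm across, 25 mm tall, lying flat; origin under its centre. A bystander.
- oximeter: white finger-clip oximeter, 58 x 32 x 29 mm; origin under its centre. A bystander.
- swab_carton: cardboard swab carton, 75 x 110 x 45 mm; origin under its centre. A bystander.
Not all that is in view belongs to the job. What is shaped like the part that bears short_pack_top but turquoise is not meant.

How it is judged (in metres and radians):
On the way, in this order (a step that is already met when the one before it is completed fails the run):
1. the terminal cover is shut and held by its catch, without the robot touching it (value of joint terminal_cover below 0.04 rad and contact force between each of the fingers, the arm and terminal_cover below 0.2 N), for 0.3 s.
2. the spacer stands fully down in the gap at the end of the short pack and has been let go (x of spacer_mid in the frame of short_pack_top between 0.045 and 0.059 m and y of spacer_mid in the frame of short_pack_top between -0.008 and 0.008 m and z of spacer_mid in the frame of test_unit below 0.0495 m and angle between spacer_mid's own z axis and vertical below 0.12 rad and contact force between the fingers and spacer below 0.3 N), for 0.3 s.
At the end, for the whole second after the job is handed in: cover latched shut (below 0.04 rad); spacer upright and let go in the gap beside the short pack, within 3.5 mm of the well's floor; the short pack's top level and flush with the deck (within 1.8 mm), held there by the fingers with over 3 N (all of step 2 and value of joint terminal_cover below 0.04 rad and z of short_pack_top in the frame of test_unit below 0.0518 m and angle between short_pack_top's own z axis and vertical below 0.05 rad and contact force between the fingers and short_pack above 3 N); the arm keeps its last pose, push and grip.
It fails at once if the long pack is pressed down or shifted more than 5 mm (distance of long_pack_top from where it was at the start of the episode above 0.005 m).
It fails at once if the red button is pressed (value of joint red_button above 0.003 m).
It fails at once if any of the bystanders on the counter is moved more than 25 mm (distance of any of pad_case, spike_cap_a, spike_cap_b, chest_piece, tape_roll, oximeter, swab_carton from where it was at the start of the episode above 0.025 m).
It also fails if it takes over 64 s, if anything falls off the work surface, if the arm or the gripper's body presses on something with over 40 N, if the wrist force passes 120 N, or if a joint passes its speed limit or range.

## Working session

There is one attempt and no reset: what is moved stays moved. The work goes in short steps, Python scripts to look and compute and a tool call to move; the robot and the scene stay as the last step left them, time stands still between calls to the robot, and variables do not carry over. Pictures are saved under pics/ and viewed, and the job is handed in when it is done.

Besides the shell and the picture viewer there is one more tool, called by a JSON object that holds its "name" and its "arguments". send_rows: Moves the arm, as the interface text tells. Scaled input: -1 to 1 covers 0.1 m each way for a shift and 45 degrees each way for a turn. Its arguments: {"type":"object","properties":{"steps":{"type":"array"}},"required":["steps"]}

```bash
ls; mkdir -p pics; cat > h.py <<'E'
import numpy as np, cv2
from plant import bot, vision, ticket
def save(d,name): cv2.imwrite('pics/'+name+'.png', cv2.cvtColor(d['img'],cv2.COLOR_RGB2BGR))
def T(d,st=None):
    if 'cam_to_world' in d: return np.array(d['cam_to_world'])
    M=np.eye(4); M[:3,:3]=np.array(st['orientation']); M[:3,3]=st['tcp_pos']
    return M@np.array(d['T_tool_cam'])
def ray(d,uv,M):
    K=np.array(d['K']); v=np.array([(uv[0]-K[0,2])/K[0,0],(uv[1]-K[1,2])/K[1,1],1.])
    return M[:3,3], M[:3,:3]@v
def atz(d,uv,M,z):
    o,r=ray(d,uv,M); return o+r*(z-o[2])/r[2]
def cloud(d,M):
    K=np.array(d['K']); Z=d['z_map']; v,u=np.mgrid[0:Z.shape[0],0:Z.shape[1]]
    P=np.stack([(u-K[0,2])/K[0,0]*Z,(v-K[1,2])/K[1,1]*Z,Z],-1)@M[:3,:3].T+M[:3,3]
    P[Z<=0]=np.nan; return P
def proj(d,P,M):
    K=np.array(d['K']); c=np.linalg.inv(M)@np.append(P,1); return (K@(c[:3]/c[2]))[:2]
E
python3 - <<'E'
from h import *
np.set_printoptions(precision=1,suppress=True)
for n in ['scene','side','wrist']:
    st=bot.state(); d=vision.get_image(n); save(d,n+'0'); M=T(d,st); P=cloud(d,M)
    print(n,M[:3,3])
    for t in ['test_unit','well_a','short_pack_top','long_pack_top','spacer_mid','cover_hinge','cover_edge','red_button','pad_case','spike_cap_a','chest_piece','tape_roll','oximeter','swab_carton']:
        try:
            r=vision.pinpoint(t,d)
        except Exception as e: print(t,e); continue
        print(t,[(round(q['p'],2),np.round(q['xy']),P[min(419,max(0,int(q['xy'][1]))),min(559,max(0,int(q['xy'][0])))]) for q in r[:3]])
E
```

```text
pics
scene [1341.3 -882.7  879.3]
test_unit [(0.65, array([303., 241.]), array([630.6, -10.7,  35.4])), (0.29, array([284., 246.]), array([632.7, -94. ,  68. ]))]
well_a [(0.93, array([295., 231.]), array([600.3, -10.8,  56.9])), (0.8, array([311., 227.]), array([617.6,  36.4,  55.4]))]
short_pack_top [(0.77, array([191., 216.]), array([ 320.3, -149.9,   34.8])), (0.57, array([290., 225.]), array([571.4,   0.6,  56.9]))]
long_pack_top [(0.59, array([311., 223.]), array([607.8,  48.1,  54.9])), (0.58, array([305., 242.]), array([627.3,  -2.1,  25.6]))]
spacer_mid [(0.49, array([326., 184.]), array([482.9, 265.4,  38.4]))]
cover_hinge [(0.84, array([283., 246.]), array([620.8, -84.5,  53.1])), (0.21, array([170., 253.]), array([ 402.5, -286.7,   24.2]))]
cover_edge [(0.82, array([270., 222.]), array([521.3, -27.7,  52.8]))]
red_button it knows: chest_piece, cover_edge, cover_hinge, long_pack_top, oximeter, pad_case, short_pack_top, spacer_mid, spike_cap, swab_carton, tape_roll, test_unit, well
pad_case [(0.66, array([180., 302.]), array([ 588.7, -394.4,   41.6]))]
spike_cap_a [(0.58, a
[... 1815 characters left out ...]
([351., 189.]), array([ 379.8, -245.4,   15.2]))]
oximeter [(0.72, array([260., 160.]), array([ 686.4, -282.8,   21.3]))]
swab_carton [(0.7, array([117., 353.]), array([570.8, 470.9,  45.4])), (0.6, array([262., 166.]), array([ 680.2, -284.1,    4.4])), (0.23, array([352., 187.]), array([ 380.3, -244.2,   22.3]))]
wrist [ 308.5 -488.6  385.9]
test_unit []
well_a []
short_pack_top []
long_pack_top []
spacer_mid []
cover_hinge []
cover_edge []
red_button it knows: chest_piece, cover_edge, cover_hinge, long_pack_top, oximeter, pad_case, short_pack_top, spacer_mid, spike_cap, swab_carton, tape_roll, test_unit, well
pad_case []
spike_cap_a []
chest_piece []
tape_roll []
oximeter []
swab_carton []
```

View pics/scene0.png

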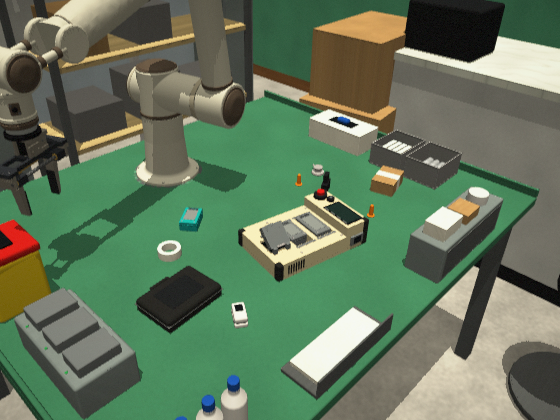

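View pics/side0.png

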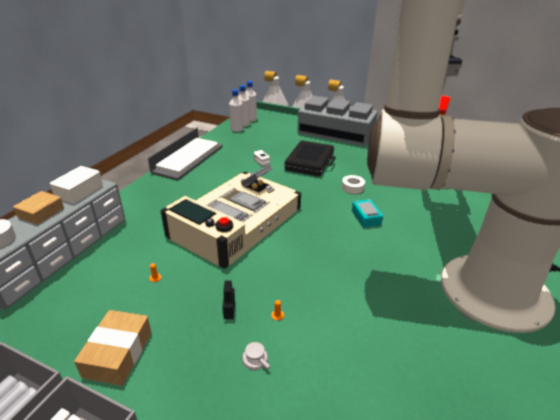

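View pics/wrist0.png

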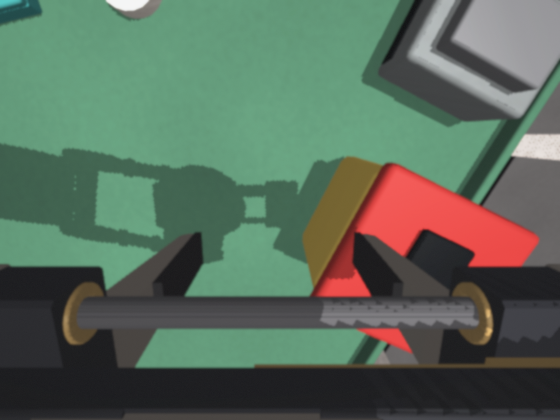

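The scene shows the unit at about (300,240) px, the spacer near (325,184), spike caps at (299,180) and (371,211), and a turquoise look-alike at (191,217). The side view agrees with this. Next I'll enlarge the unit.

```bash
python3 - <<'E'
from h import *
np.set_printoptions(precision=1,suppress=True)
a=cv2.imread('pics/scene0.png')[160:285,220:400]; b=cv2.imread('pics/side0.png')[150:330,150:310]
a=cv2.resize(a,None,fx=4.4,fy=4.4,interpolation=cv2.INTER_CUBIC);b=cv2.resize(b,None,fx=3.3,fy=3.3,interpolation=cv2.INTER_CUBIC)
cv2.imwrite('pics/a1.png',a);cv2.imwrite('pics/b1.png',b)
d=vision.get_image('side'); P=cloud(d,T(d)); 
r=vision.cut_out('test_unit',d); print([q['p'] for q in r])
m=r[0]['mask']; pts=P[m]; pts=pts[~np.isnan(pts[:,0])]
s=pts[(pts[:,2]>70)&(pts[:,2]<85)]; print('console',cv2.minAreaRect(s[:,:2].astype(np.float32)),len(s))
s=pts[(pts[:,2]>40)]; print('all',cv2.minAreaRect(s[:,:2].astype(np.float32)),len(s))
for z in range(0,110,10): print(z,((pts[:,2]>z)&(pts[:,2]<z+10)).sum(),end=';')
E
```

```text
[0.79, 0.48]
console ((609.0753784179688, 31.252037048339844), (279.1889953613281, 198.12225341796875), 78.85677337646484) 1677
all ((605.6055297851562, 18.06170654296875), (306.7408447265625, 199.27357482910156), 78.74901580810547) 5389
0 414;10 442;20 428;30 498;40 1245;50 1673;60 356;70 552;80 1204;90 209;100 150;
```

View pics/a1.png

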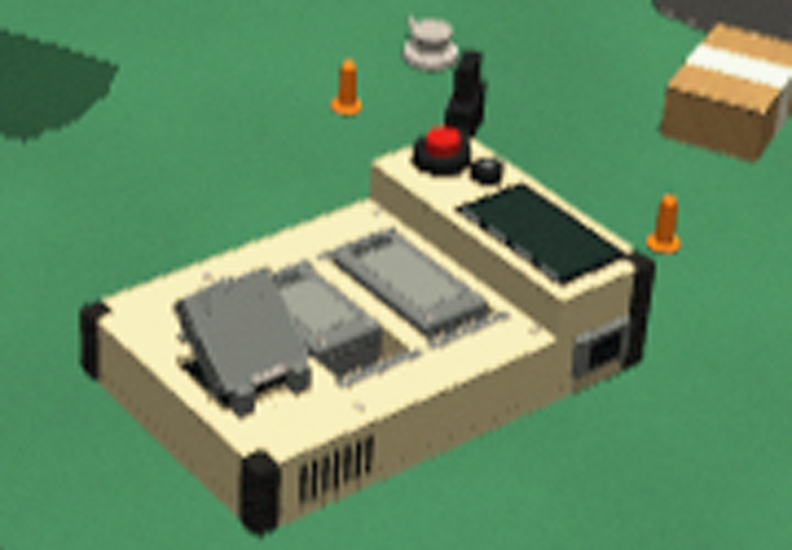

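View pics/b1.png

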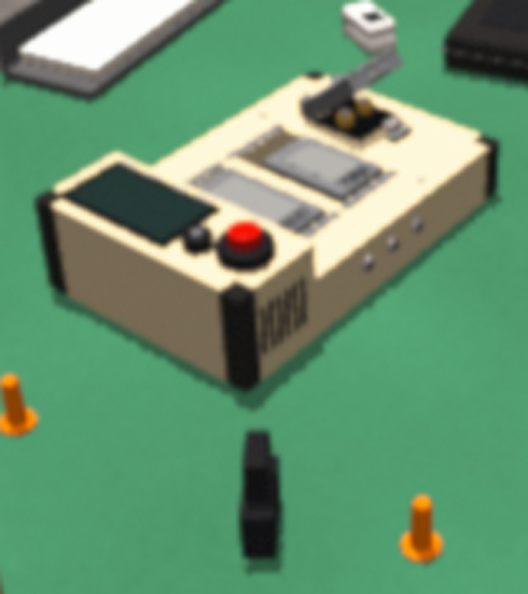

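```bash
python3 - <<'E'
from h import *
np.set_printoptions(precision=3,suppress=True)
st=bot.state(); print(np.array(st['orientation']),st['time_s'],st['force'],st['gripper_width'])
d=vision.get_image('wrist'); print(np.array(d['T_tool_cam']),d['K'])
d=vision.get_image('side'); P=cloud(d,T(d)); 
r=vision.cut_out('spacer_mid',d); 
for q in r[:2]:
    pts=P[q['mask']]; pts=pts[~np.isnan(pts[:,0])]; print(q['p'],q['bbox'],pts.min(0),pts.max(0),pts.mean(0))
    s=pts[pts[:,2]>62]; print(len(s),s.mean(0) if len(s) else 0)
    s=pts[pts[:,2]>10]; print(cv2.minAreaRect(s[:,:2].astype(np.float32)))
E
```

```text
[[ 0.431 -0.902  0.   ]
 [-0.902 -0.431  0.   ]
 [-0.    -0.    -1.   ]] 2.2 [-0.152  0.784  0.713] 92.29311856880376
[[   1.      -0.      -0.001   -1.107]
 [   0.       0.971    0.241  -67.702]
 [   0.001   -0.241    0.971 -152.335]
 [   0.       0.       0.       1.   ]] [[297.136   0.    277.36 ]
 [  0.    297.136 207.245]
 [  0.      0.      1.   ]]
0.73 [228.6, 217.0, 136.1, 104.3] [ 479.017 -242.533   -2.996] [811.315 187.085 110.151] [591.001  67.221  52.745]
2404 [613.861 118.389  81.484]
((604.4652099609375, 19.069137573242188), (306.03070068359375, 199.04229736328125), 78.6114501953125)
```

{"name": "send_rows", "arguments": {"steps": [{"x":-0.26,"y":-0.5,"wz":-0.19,"jaw":0},{"x":-0.53,"y":-1,"wz":-0.38,"jaw":0},{"x":-0.53,"y":-1,"wz":-0.57,"jaw":0},{"x":-0.53,"y":-1,"wz":-0.76,"jaw":0},{"x":-0.53,"y":-1,"wz":-1,"jaw":0},{"x":-0.53,"y":-1,"wz":-1,"jaw":0}]}}

```text
validation failed for argument at $.st...
```

{"name": "send_rows", "arguments": {"steps": [{"x":0.15,"y":-0.5,"wz":-0.18,"jaw":0},{"x":0.3,"y":-1,"wz":-0.18,"jaw":0}]}}

```text
validation failed for argument at $.st...
```

{"name": "send_rows", "arguments": {"steps": [{"x":-0.26,"y":-0.5,"z":0.0,"wx":0.0,"wy":0.0,"wz":-0.19,"jaw":0.0},{"x":-0.53,"y":-1.0,"z":0.0,"wx":0.0,"wy":0.0,"wz":-0.38,"jaw":0.0},{"x":-0.53,"y":-1.0,"z":0.0,"wx":0.0,"wy":0.0,"wz":-0.57,"jaw":0.0},{"x":-0.53,"y":-1.0,"z":0.0,"wx":0.0,"wy":0.0,"wz":-0.76,"jaw":0.0},{"x":-0.53,"y":-1.0,"z":0.0,"wx":0.0,"wy":0.0,"wz":-1.0,"jaw":0.0},{"x":-0.53,"y":-1.0,"z":0.0,"wx":0.0,"wy":0.0,"wz":-1.0,"jaw":0.0}]}}

```text
time_s: 2.95
tcp_pos: [315.5, -427.7, 233.7]
orientation: [[0.944, -0.329, 0.0], [-0.329, -0.944, -0.0], [0.0, 0.0, -1.0]]
force: [-0.1, -0.2, -0.6]
gripper_width: 46.0
```

{"name": "send_rows", "arguments": {"steps": [{"x":0.15,"y":-0.5,"z":0.0,"wx":0.0,"wy":0.0,"wz":-0.18,"jaw":0.0},{"x":0.3,"y":-1.0,"z":0.0,"wx":0.0,"wy":0.0,"wz":-0.18,"jaw":0.0}]}}

```text
time_s: 3.15
tcp_pos: [374.4, -346.9, 233.7]
orientation: [[0.98, -0.197, 0.0], [-0.197, -0.98, -0.0], [0.0, 0.0, -1.0]]
force: [0.7, -0.2, -0.1]
gripper_width: 30.0
```

{"name": "send_rows", "arguments": {"steps": [{"x":0.23,"y":-0.5,"z":0.1,"wx":0.0,"wy":0.0,"wz":0.0,"jaw":0.0},{"x":0.47,"y":-1.0,"z":0.1,"wx":0.0,"wy":0.0,"wz":0.0,"jaw":0.0}]}}

```text
time_s: 3.35
tcp_pos: [433.7, -265.5, 223.1]
orientation: [[0.98, -0.198, -0.001], [-0.198, -0.98, 0.001], [-0.001, -0.001, -1.0]]
force: [0.0, -0.6, -0.2]
gripper_width: 14.0
```

{"name": "send_rows", "arguments": {"steps": [{"x":0.23,"y":-0.5,"z":0.1,"wx":0.0,"wy":0.0,"wz":0.0,"jaw":0.0},{"x":0.47,"y":-1.0,"z":0.1,"wx":0.0,"wy":0.0,"wz":0.0,"jaw":0.0}]}}

```text
time_s: 3.55
tcp_pos: [492.7, -185.6, 213.2]
orientation: [[0.98, -0.197, -0.001], [-0.197, -0.98, 0.001], [-0.001, -0.0, -1.0]]
force: [0.9, 0.1, 0.1]
gripper_width: 0.6
```

{"name": "send_rows", "arguments": {"steps": [{"x":0.23,"y":-0.4,"z":0.1,"wx":0.0,"wy":0.0,"wz":0.0,"jaw":0.0},{"x":0.47,"y":-0.8,"z":0.1,"wx":0.0,"wy":0.0,"wz":0.0,"jaw":0.0},{"x":0.58,"y":-1.0,"z":0.1,"wx":0.0,"wy":0.0,"wz":0.0,"jaw":0.0},{"x":0.58,"y":-1.0,"z":0.1,"wx":0.0,"wy":0.0,"wz":0.0,"jaw":0.0}]}}

```text
time_s: 3.95
tcp_pos: [570.1, -98.5, 203.8]
orientation: [[0.981, -0.193, 0.0], [-0.193, -0.981, 0.001], [0.0, -0.001, -1.0]]
force: [0.2, -0.4, -0.2]
gripper_width: 0.3
```

```bash
python3 - <<'E'
from h import *
import pickle
np.set_printoptions(precision=1,suppress=True)
st=bot.state(); d=vision.get_image('wrist'); M=T(d,st); pickle.dump((st,d),open('w1.pkl','wb')); save(d,'w1'); P=cloud(d,M)
print(st['time_s'],st['tcp_pos'],st['force'])
for t in ['well_a','short_pack_top','long_pack_top','cover_hinge','cover_edge']:
    r=vision.pinpoint(t,d)
    print(t,[(round(q['p'],2),np.round(q['xy']),P[min(419,max(0,int(q['xy'][1]))),min(559,max(0,int(q['xy'][0])))]) for q in r[:3]])
E
```

```text
3.95 [570.1 -98.5 203.8] [ 0.2 -0.4 -0.2]
well_a [(0.61, array([280., 115.]), array([588.7, -14.5,  57.7]))]
short_pack_top [(0.95, array([281., 110.]), array([589.6, -10. ,  57.3]))]
long_pack_top [(0.71, array([287.,  32.]), array([608.7,  55.4,  58. ]))]
cover_hinge [(0.74, array([285.,  86.]), array([598.3,  13.6,  41.4])), (0.67, array([338., 189.]), array([630.6, -92.6,  72.1]))]
cover_edge []
```

View pics/w1.png

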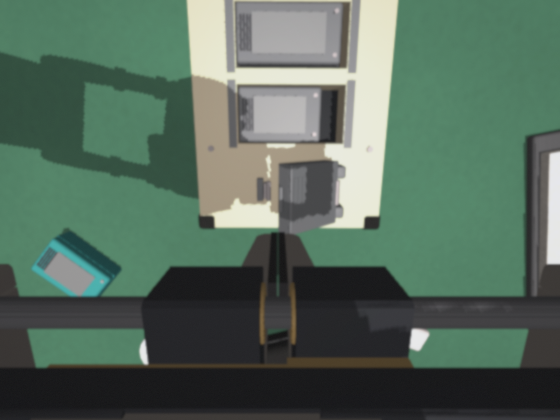

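The wrist view shows the short pack at (281,110) with a dark gap at (330,112). The long pack is at (290,33) with almost no gap. The cover is at (310,193), hinge on the right at (341,190), catch at (264,190). I'll enlarge it and measure.

```bash
python3 - <<'E'
from h import *
import pickle
np.set_printoptions(precision=1,suppress=True)
st,d=pickle.load(open('w1.pkl','rb')); M=T(d,st); P=cloud(d,M)
im=d['img'][60:245,180:400]; cv2.imwrite('pics/w1c.png',cv2.cvtColor(cv2.resize(im,None,fx=3.2,fy=3.2,interpolation=cv2.INTER_CUBIC),cv2.COLOR_RGB2BGR))
# deck plane points
z=P[...,2]
m=(z>44)&(z<54.5); 
pts=P[m][:,:2].astype(np.float32)
# unit side edges per row: first/last col with deck
L=[];R=[]
for v in list(range(10,215,5)):
    c=np.where(m[v])[0]
    if len(c)>20: L.append(P[v,c[0],:2]);R.append(P[v,c[-1],:2])
L=np.array(L);R=np.array(R)
for A in (L,R):
    for it in range(3):
        f=np.polyfit(A[:,1],A[:,0],1); res=np.abs(A[:,0]-np.polyval(f,A[:,1])); A=A[res<max(2,np.median(res)*2.5)]
    print('edge x=',f,'yaw of y axis from y:',np.degrees(np.arctan(f[0])),len(A))
ys=P[:,293,:]; 
# cover profile along hinge-normal: row 190
for v in (180,195,210):
    print(v,[tuple(np.round(P[v,c])) for c in range(262,350,8)])
print('row112',[tuple(np.round(P[112,c])) for c in range(230,362,5)])
E
```

```text
edge x= [  0.2 506. ] yaw of y axis from y: 11.340347605332587 41
edge x= [  0.2 698.8] yaw of y axis from y: 11.38020954876663 41
180 [(np.float64(559.0), np.float64(-73.0), np.float64(57.0)), (np.float64(566.0), np.float64(-75.0), np.float64(51.0)), (np.float64(574.0), np.float64(-77.0), np.float64(51.0)), (np.float64(583.0), np.float64(-70.0), np.float64(106.0)), (np.float64(589.0), np.float64(-71.0), np.float64(110.0)), (np.float64(596.0), np.float64(-73.0), np.float64(103.0)), (np.float64(603.0), np.float64(-76.0), np.float64(95.0)), (np.float64(611.0), np.float64(-78.0), np.float64(89.0)), (np.float64(619.0), np.float64(-81.0), np.float64(82.0)), (np.float64(628.0), np.float64(-84.0), np.float64(75.0)), (np.float64(639.0), np.float64(-90.0), np.float64(52.0))]
195 [(np.float64(556.0), np.float64(-88.0), np.float64(58.0)), (np.float64(564.0), np.float64(-88.0), np.float64(64.0)), (np.float64(nan), np.float64(nan), np.float64(nan)), (np.float64(580.0), np.float64(-83.0), np.float64(106.0)), (np.float64(587.0), np.float64(-84.0), np.float64(108.0)), (np.float64(594.0), np.float64(
[... 1838 characters left out ...]
0)), (np.float64(613.0), np.float64(-16.0), np.float64(57.0)), (np.float64(618.0), np.float64(-17.0), np.float64(57.0)), (np.float64(622.0), np.float64(-18.0), np.float64(58.0)), (np.float64(627.0), np.float64(-19.0), np.float64(56.0)), (np.float64(639.0), np.float64(-18.0), np.float64(13.0)), (np.float64(644.0), np.float64(-20.0), np.float64(12.0)), (np.float64(650.0), np.float64(-21.0), np.float64(13.0)), (np.float64(651.0), np.float64(-22.0), np.float64(31.0)), (np.float64(652.0), np.float64(-24.0), np.float64(50.0)), (np.float64(657.0), np.float64(-25.0), np.float64(51.0)), (np.float64(662.0), np.float64(-26.0), np.float64(51.0)), (np.float64(666.0), np.float64(-27.0), np.float64(51.0))]
```

View pics/w1c.png

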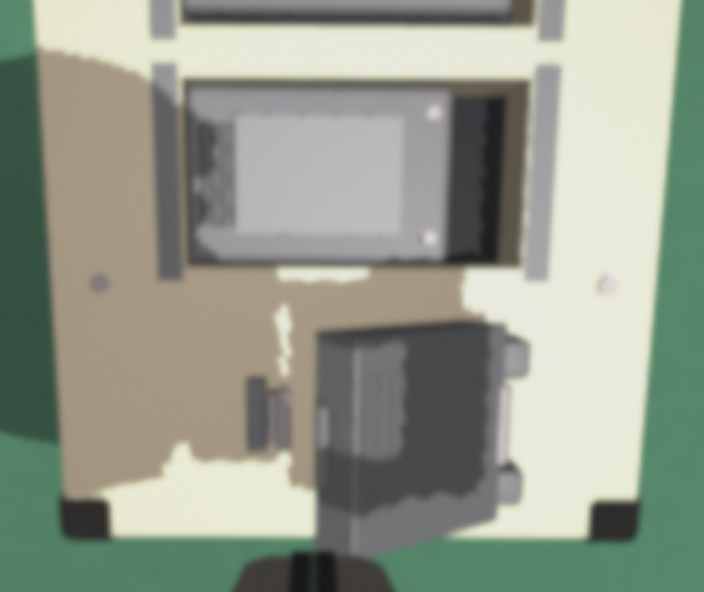

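```bash
cat >> h.py <<'E'
th=np.radians(11.36); ux=np.array([np.cos(th),-np.sin(th),0]); uy=np.array([np.sin(th),np.cos(th),0])
C=np.array([606.2,19.,0])
def U(p): p=np.array(p)-C; return np.round([p@ux,p@uy,p[2]],1)
def W(u): return C+u[0]*ux+u[1]*uy+np.array([0,0,u[2]])
def tool(st,p):  # shift in tool axes, mm
    return np.array(st['orientation']).T@(np.array(p)-np.array(st['tcp_pos']))
E
python3 - <<'E'
from h import *
import pickle
np.set_printoptions(precision=1,suppress=True)
st,d=pickle.load(open('w1.pkl','rb')); M=T(d,st); P=cloud(d,M)
c=lambda a,b:(180+a/3.2-.5+.5/3.2,60+b/3.2-.5+.5/3.2)
for n,uv,z in [('packR',c(450,175),56),('packL',c(190,175),56),('wallR',c(529,175),50),('wallL',c(186,175),50),('wellTop',c(350,80),50),('wellBot',c(350,266),50),('packTop',c(320,90),56),('packBot',c(320,262),56),('hinge1',c(515,357),68),('hinge2',c(509,485),68),('edgeTop',c(352,335),109),('edgeBot',c(354,556),109),('catch',c(280,413),60),('frontL',c(60,540),50),('frontR',c(640,540),50)]:
    w=atz(d,uv,M,z); print(n,w,U(w))
E
```

```text
packR [627.  -21.3  56. ] [ 28.4 -35.4  56. ]
packL [550.   -6.2  56. ] [-50.1 -35.7  56. ]
wallR [651.8 -25.8  50. ] [ 53.5 -35.   50. ]
wallL [548.1  -5.4  50. ] [-52.1 -35.4  50. ]
wellTop [602.7  11.7  50. ] [-2.  -7.8 50. ]
wellBot [592.6 -42.1  50. ] [ -1.2 -62.6  50. ]
packTop [593.1   9.9  56. ] [-11.  -11.5  56. ]
packBot [583.6 -38.9  56. ] [-10.7 -61.2  56. ]
hinge1 [636.2 -77.7  68. ] [ 48.4 -88.9  68. ]
hinge2 [ 628.6 -117.    68. ] [  48.7 -129.    68. ]
edgeTop [588.  -57.3 109. ] [ -2.8 -78.4 109. ]
edgeBot [ 577.5 -116.5  109. ] [  -1.4 -138.5  109. ]
catch [562.3 -82.1  60. ] [ -23.2 -107.8   60. ]
frontL [ 479.9 -112.1   50. ] [ -98.  -153.4   50. ]
frontR [ 672.1 -150.    50. ] [  97.9 -152.7   50. ]
```

```bash
python3 - <<'E'
from h import *
np.set_printoptions(precision=1,suppress=True)
st=bot.state(); w=W([4,-108.5,88]); print(w, tool(st,w), st['tcp_pos'],st['time_s'])
E
```

```text
[588.8 -88.2  88. ] [ 17.3 -17.8 116.1] [ 568.2 -102.1  204.1] 4.25
```

{"name": "send_rows", "arguments": {"steps": [{"x":0.17,"y":-0.18,"z":0.3,"wx":0.0,"wy":0.0,"wz":0.0,"jaw":0.0},{"x":0.17,"y":-0.18,"z":0.6,"wx":0.0,"wy":0.0,"wz":0.0,"jaw":0.0},{"x":0.17,"y":-0.18,"z":0.75,"wx":0.0,"wy":0.0,"wz":0.0,"jaw":0.0},{"x":0.17,"y":-0.18,"z":0.9,"wx":0.0,"wy":0.0,"wz":0.0,"jaw":0.0},{"x":0.17,"y":-0.18,"z":1.0,"wx":0.0,"wy":0.0,"wz":0.0,"jaw":0.0},{"x":0.17,"y":-0.18,"z":1.0,"wx":0.0,"wy":0.0,"wz":0.0,"jaw":0.0}]}}

```text
time_s: 4.85
tcp_pos: [588.4, -87.0, 103.1]
orientation: [[0.98, -0.198, -0.001], [-0.198, -0.98, 0.0], [-0.001, -0.0, -1.0]]
force: [-0.8, 0.2, 0.9]
gripper_width: 0.1
```

{"name": "send_rows", "arguments": {"steps": [{"x":0.0,"y":0.0,"z":0.06,"wx":0.0,"wy":0.0,"wz":0.0,"jaw":0.0},{"x":0.0,"y":0.0,"z":0.11,"wx":0.0,"wy":0.0,"wz":0.0,"jaw":0.0},{"x":0.0,"y":0.0,"z":0.16,"wx":0.0,"wy":0.0,"wz":0.0,"jaw":0.0},{"x":0.0,"y":0.0,"z":0.17,"wx":0.0,"wy":0.0,"wz":0.0,"jaw":0.0},{"x":0.0,"y":0.0,"z":0.17,"wx":0.0,"wy":0.0,"wz":0.0,"jaw":0.0}]}}

```text
time_s: 5.35
tcp_pos: [589.4, -87.0, 88.7]
orientation: [[0.98, -0.197, 0.001], [-0.197, -0.98, -0.001], [0.001, 0.001, -1.0]]
force: [-5.7, 0.6, 11.7]
gripper_width: 0.6
```

```bash
python3 - <<'E'
from h import *
np.set_printoptions(precision=1,suppress=True)
st=bot.state(); print(st['tcp_pos'],st['force'],st['time_s'])
d=vision.get_image('side'); P=cloud(d,T(d)); im=cv2.resize(d['img'][140:260,200:320],None,fx=4,fy=4,interpolation=cv2.INTER_CUBIC); cv2.imwrite('pics/s2.png',im[...,::-1])
E
```

```text
[589.4 -87.   88.7] [-5.7  0.6 11.7] 5.35
```

View pics/s2.png

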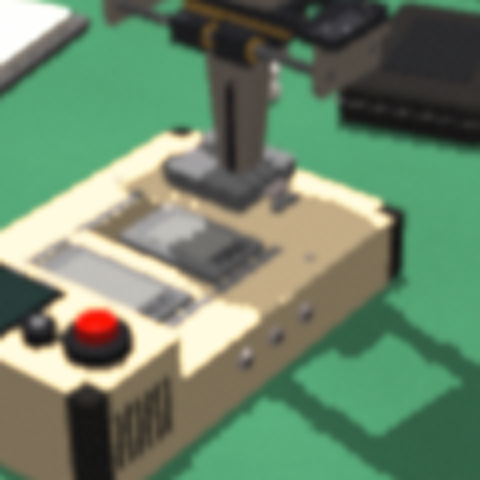

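{"name": "send_rows", "arguments": {"steps": [{"x":0.0,"y":0.0,"z":0.02,"wx":0.0,"wy":0.0,"wz":0.0,"jaw":0.0},{"x":0.0,"y":0.0,"z":0.02,"wx":0.0,"wy":0.0,"wz":0.0,"jaw":0.0}]}}

```text
time_s: 5.6
tcp_pos: [589.5, -87.0, 88.6]
orientation: [[0.981, -0.196, 0.0], [-0.196, -0.981, -0.001], [0.0, 0.001, -1.0]]
force: [-9.8, 2.2, 23.3]
gripper_width: 0.5
```

{"name": "send_rows", "arguments": {"steps": [{"x":0.0,"y":0.0,"z":-0.3,"wx":0.0,"wy":0.0,"wz":0.0,"jaw":0.0},{"x":0.0,"y":0.0,"z":-0.8,"wx":0.0,"wy":0.0,"wz":0.0,"jaw":0.0},{"x":0.0,"y":0.0,"z":-1.0,"wx":0.0,"wy":0.0,"wz":0.0,"jaw":30.0},{"x":0.0,"y":0.0,"z":-1.0,"wx":0.0,"wy":0.0,"wz":0.0,"jaw":60.0}]}}

```text
time_s: 6.0
tcp_pos: [591.6, -87.5, 189.3]
orientation: [[0.98, -0.197, 0.008], [-0.197, -0.98, -0.003], [0.008, 0.001, -1.0]]
force: [-0.6, 0.3, -0.3]
gripper_width: 14.3
```

```bash
python3 - <<'E'
from h import *
import pickle
np.set_printoptions(precision=1,suppress=True)
st=bot.state(); d=vision.get_image('wrist'); M=T(d,st); pickle.dump((st,d),open('w2.pkl','wb')); save(d,'w2'); P=cloud(d,M)
print(st['time_s'],st['tcp_pos'],st['force'])
E
```

```text
6.0 [591.6 -87.5 189.3] [-0.6  0.3 -0.3]
```

View pics/w2.png

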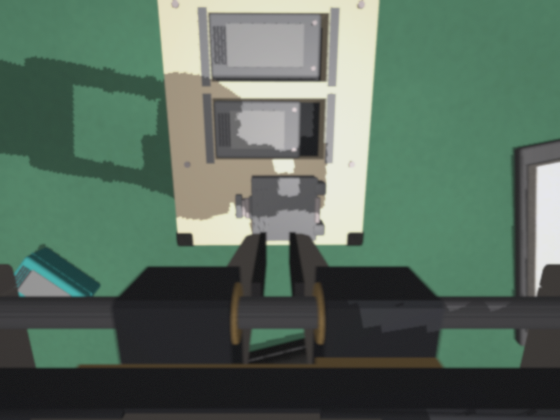

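```bash
python3 - <<'E'
from h import *
import pickle
np.set_printoptions(precision=1,suppress=True)
st,d=pickle.load(open('w2.pkl','rb')); M=T(d,st); P=cloud(d,M)
for v in (185,200,220): print([(c,P[v,c,2].round(1)) for c in range(236,330,8)])
for n,uv,z in [('packR',(299,125),56),('wallR',(324,125),50),('wallL',(213,125),50)]: print(n,U(atz(d,uv,M,z)))
E
```

```text
[(236, np.float64(51.0)), (244, np.float64(51.4)), (252, np.float64(70.1)), (260, np.float64(71.5)), (268, np.float64(70.7)), (276, np.float64(71.2)), (284, np.float64(71.3)), (292, np.float64(70.4)), (300, np.float64(72.0)), (308, np.float64(71.7)), (316, np.float64(70.9)), (324, np.float64(71.3))]
[(236, np.float64(57.4)), (244, np.float64(61.3)), (252, np.float64(70.2)), (260, np.float64(71.5)), (268, np.float64(71.6)), (276, np.float64(70.2)), (284, np.float64(70.8)), (292, np.float64(72.2)), (300, np.float64(69.7)), (308, np.float64(70.5)), (316, np.float64(72.1)), (324, np.float64(51.1))]
[(236, np.float64(51.2)), (244, np.float64(51.4)), (252, np.float64(69.2)), (260, np.float64(71.8)), (268, np.float64(72.2)), (276, np.float64(69.9)), (284, np.float64(71.3)), (292, np.float64(70.1)), (300, np.float64(70.7)), (308, np.float64(70.8)), (316, np.float64(72.2)), (324, np.float64(51.1))]
packR [ 27.3 -31.1  56. ]
wallR [ 51.5 -30.9  50. ]
wallL [-53.5 -30.9  50. ]
```

{"name": "send_rows", "arguments": {"steps": [{"x":-0.3,"y":-0.45,"z":-0.05,"wx":0.0,"wy":0.0,"wz":0.0,"jaw":70.0},{"x":-0.61,"y":-0.9,"z":-0.1,"wx":0.0,"wy":0.0,"wz":0.0,"jaw":70.0}]}}

```text
time_s: 6.25
tcp_pos: [548.9, 5.6, 191.4]
orientation: [[0.98, -0.2, -0.004], [-0.2, -0.98, 0.001], [-0.004, -0.0, -1.0]]
force: [0.9, 0.3, 0.1]
gripper_width: 34.2
```

{"name": "send_rows", "arguments": {"steps": [{"x":-0.3,"y":-0.45,"z":0.0,"wx":0.0,"wy":0.0,"wz":0.0,"jaw":70.0},{"x":-0.61,"y":-0.9,"z":0.0,"wx":0.0,"wy":0.0,"wz":0.0,"jaw":70.0}]}}

```text
time_s: 6.45
tcp_pos: [509.7, 98.9, 191.7]
orientation: [[0.98, -0.198, -0.003], [-0.198, -0.98, 0.0], [-0.003, 0.0, -1.0]]
force: [0.7, -0.4, -0.5]
gripper_width: 50.3
```

{"name": "send_rows", "arguments": {"steps": [{"x":-0.3,"y":-0.45,"z":0.0,"wx":0.0,"wy":0.0,"wz":0.0,"jaw":70.0},{"x":-0.61,"y":-0.9,"z":0.0,"wx":0.0,"wy":0.0,"wz":0.0,"jaw":70.0},{"x":-0.61,"y":-0.9,"z":0.0,"wx":0.0,"wy":0.0,"wz":0.0,"jaw":70.0},{"x":-0.61,"y":-0.9,"z":0.0,"wx":0.0,"wy":0.0,"wz":0.0,"jaw":70.0}]}}

```text
time_s: 6.85
tcp_pos: [468.2, 198.5, 192.1]
orientation: [[0.981, -0.194, -0.003], [-0.194, -0.981, -0.001], [-0.003, 0.001, -1.0]]
force: [-0.1, -0.3, 1.2]
gripper_width: 70.2
```

```bash
python3 - <<'E'
from h import *
import pickle
np.set_printoptions(precision=1,suppress=True)
st=bot.state(); d=vision.get_image('wrist'); M=T(d,st); pickle.dump((st,d),open('w3.pkl','wb')); save(d,'w3'); P=cloud(d,M)
print(st['time_s'],st['tcp_pos'],st['gripper_width'])
for t in ['spacer_mid','spike_cap_a']:
    r=vision.pinpoint(t,d)
    print(t,[(round(q['p'],2),np.round(q['xy']),P[int(q['xy'][1]),int(q['xy'][0])]) for q in r[:3]])
E
```

```text
6.85 [468.2 198.5 192.1] 70.1751956319511
spacer_mid [(0.56, array([266., 114.]), array([474. , 284.3,  69.7]))]
spike_cap_a [(0.96, array([441.,  94.]), array([654.4, 272.2,  14.8])), (0.83, array([196., 158.]), array([387.1, 257.6,  13.1]))]
```

View pics/w3.png

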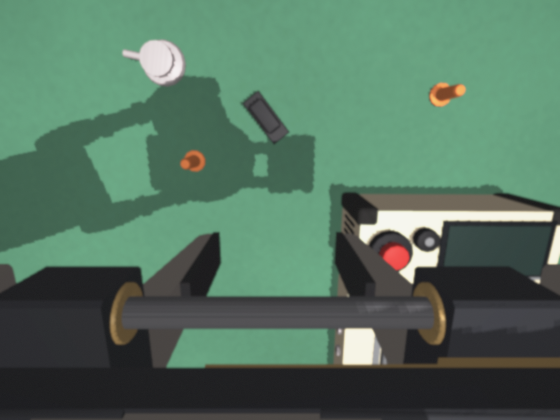

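The cover is now flat: depth reads about 71 mm over all of it, with the usual +1 mm bias. The spacer is at (266,117), turned in yaw. Spike caps are at (193,160) and (445,93), and the chest piece is at (162,62).

```bash
python3 - <<'E'
from h import *
import pickle
np.set_printoptions(precision=1,suppress=True)
st,d=pickle.load(open('w3.pkl','rb')); M=T(d,st); P=cloud(d,M)
im=d['img'][70:170,200:330]; cv2.imwrite('pics/w3c.png',cv2.resize(im,None,fx=5,fy=5,interpolation=cv2.INTER_CUBIC)[...,::-1])
sub=np.zeros(P.shape[:2],bool); sub[80:150,230:300]=1
for lo,hi in ((60,80),(32,46)):
    m=sub&(P[...,2]>lo)&(P[...,2]<hi); pts=P[m]; print(lo,len(pts),pts.mean(0),cv2.minAreaRect(pts[:,:2].astype(np.float32)))
E
```

```text
60 573 [472.1 283.2  68.7] ((472.0821838378906, 283.17901611328125), (15.087462425231934, 29.976808547973633), 26.848783493041992)
32 489 [473.  281.9  39.2] ((472.0751647949219, 283.28753662109375), (19.936553955078125, 50.034698486328125), 26.565895080566406)
```

View pics/w3c.png

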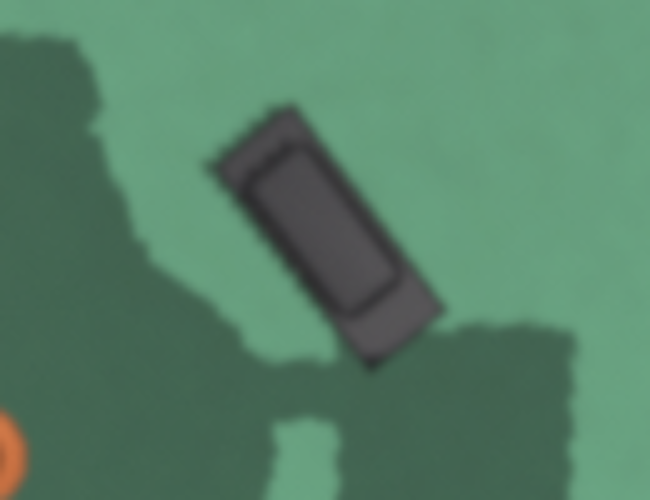

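```bash
python3 - <<'E'
from h import *
np.set_printoptions(precision=1,suppress=True)
st=bot.state(); print(st['time_s'],st['tcp_pos'],tool(st,[472.1,283.2,67]),np.degrees(np.arctan2(st['orientation'][1][0],st['orientation'][0][0])))
E
```

```text
7.0 [470.1 196.3 193.2] [-15.1 -85.7 126.2] -11.440916052590303
```

{"name": "send_rows", "arguments": {"steps": [{"x":-0.08,"y":-0.43,"z":0.0,"wx":0.0,"wy":0.0,"wz":-0.18,"jaw":45.0},{"x":-0.15,"y":-0.86,"z":0.2,"wx":0.0,"wy":0.0,"wz":-0.36,"jaw":45.0},{"x":-0.15,"y":-0.86,"z":0.4,"wx":0.0,"wy":0.0,"wz":-0.54,"jaw":45.0},{"x":-0.15,"y":-0.86,"z":0.6,"wx":0.0,"wy":0.0,"wz":-0.72,"jaw":45.0},{"x":-0.15,"y":-0.86,"z":0.7,"wx":0.0,"wy":0.0,"wz":-0.85,"jaw":45.0},{"x":-0.15,"y":-0.86,"z":0.7,"wx":0.0,"wy":0.0,"wz":-0.85,"jaw":45.0},{"x":-0.15,"y":-0.86,"z":0.7,"wx":0.0,"wy":0.0,"wz":-0.85,"jaw":45.0}]}}

```text
time_s: 7.7
tcp_pos: [472.9, 283.8, 124.2]
orientation: [[0.894, 0.448, 0.0], [0.448, -0.894, -0.0], [-0.0, 0.0, -1.0]]
force: [-0.2, 0.1, -0.6]
gripper_width: 45.5
```

```bash
python3 - <<'E'
from h import *
np.set_printoptions(precision=1,suppress=True)
st=bot.state(); d=vision.get_image('side'); cv2.imwrite('pics/s3.png',cv2.resize(d['img'][200:350,150:320],None,fx=4,fy=4,interpolation=cv2.INTER_CUBIC)[...,::-1])
print(st['time_s'],st['tcp_pos'],tool(st,[472.1,283.2,67]),np.degrees(np.arctan2(st['orientation'][1][0],st['orientation'][0][0])))
E
```

```text
7.7 [472.9 283.8 124.2] [-1.   0.2 57.2] 26.6380778471759
```

View pics/s3.png

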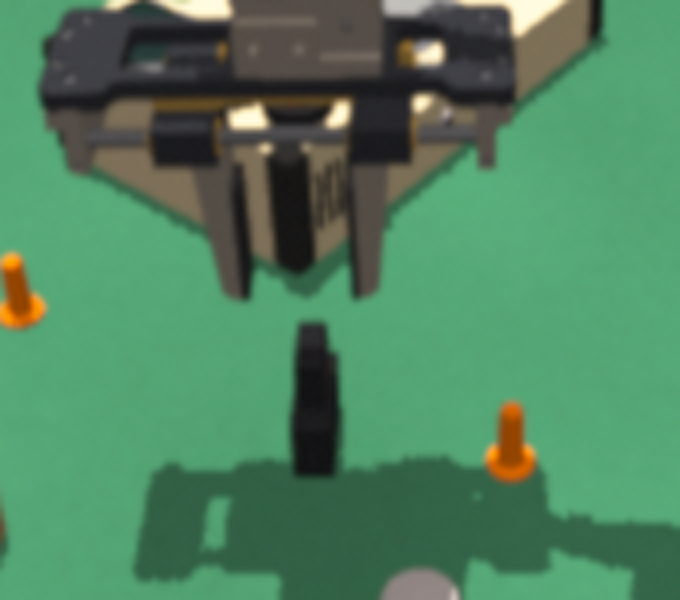

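The open jaws are centred on the spacer tab and clear of both spike caps. Next: descend and close.

{"name": "send_rows", "arguments": {"steps": [{"x":-0.01,"y":0.0,"z":0.25,"wx":0.0,"wy":0.0,"wz":0.0,"jaw":45.0},{"x":-0.01,"y":0.0,"z":0.5,"wx":0.0,"wy":0.0,"wz":0.0,"jaw":45.0},{"x":-0.01,"y":0.0,"z":0.57,"wx":0.0,"wy":0.0,"wz":0.0,"jaw":45.0},{"x":-0.01,"y":0.0,"z":0.57,"wx":0.0,"wy":0.0,"wz":0.0,"jaw":45.0},{"x":-0.01,"y":0.0,"z":0.57,"wx":0.0,"wy":0.0,"wz":0.0,"jaw":5.0},{"x":-0.01,"y":0.0,"z":0.57,"wx":0.0,"wy":0.0,"wz":0.0,"jaw":5.0},{"x":-0.01,"y":0.0,"z":0.57,"wx":0.0,"wy":0.0,"wz":0.0,"jaw":5.0},{"x":-0.01,"y":0.0,"z":0.57,"wx":0.0,"wy":0.0,"wz":0.0,"jaw":5.0}]}}

```text
time_s: 8.55
tcp_pos: [471.6, 284.6, 67.9]
orientation: [[0.892, 0.452, 0.001], [0.452, -0.892, 0.0], [0.001, 0.0, -1.0]]
force: [-0.1, -0.2, -0.6]
gripper_width: 15.1
```

```bash
python3 - <<'E'
from h import *
np.set_printoptions(precision=1,suppress=True)
st=bot.state(); print(st['time_s'],st['tcp_pos'],st['force'],st['gripper_width'])
tgt=W([41,-35,67+100]); print(tgt, tgt-np.array(st['tcp_pos']))
E
```

```text
8.55 [471.6 284.6  67.9] [-0.1 -0.2 -0.6] 15.052766278231683
[639.5 -23.4 167. ] [ 167.9 -308.    99.1]
```

{"name": "send_rows", "arguments": {"steps": [{"x":0.0,"y":0.0,"z":-0.2,"wx":0.0,"wy":0.0,"wz":0.0,"jaw":5.0},{"x":0.0,"y":0.0,"z":-0.6,"wx":0.0,"wy":0.0,"wz":0.0,"jaw":5.0},{"x":0.0,"y":0.0,"z":-1.0,"wx":0.0,"wy":0.0,"wz":0.0,"jaw":5.0},{"x":0.0,"y":0.0,"z":-1.0,"wx":0.0,"wy":0.0,"wz":0.0,"jaw":5.0}]}}

```text
time_s: 8.95
tcp_pos: [474.9, 285.8, 173.8]
orientation: [[0.892, 0.452, 0.011], [0.452, -0.892, 0.004], [0.012, 0.002, -1.0]]
force: [-0.0, -0.7, -0.7]
gripper_width: 14.0
```

{"name": "send_rows", "arguments": {"steps": [{"x":0.0,"y":0.1,"z":-0.3,"wx":0.0,"wy":0.0,"wz":0.0,"jaw":5.0},{"x":0.03,"y":0.45,"z":-0.4,"wx":0.0,"wy":0.0,"wz":0.0,"jaw":5.0},{"x":0.03,"y":0.88,"z":-0.4,"wx":0.0,"wy":0.0,"wz":0.0,"jaw":5.0}]}}

```text
time_s: 9.25
tcp_pos: [514.5, 207.6, 208.6]
orientation: [[0.891, 0.455, 0.003], [0.455, -0.891, 0.001], [0.003, 0.001, -1.0]]
force: [0.5, -0.1, -1.1]
gripper_width: 13.8
```

{"name": "send_rows", "arguments": {"steps": [{"x":0.02,"y":0.4,"z":0.0,"wx":0.0,"wy":0.0,"wz":0.0,"jaw":5.0},{"x":0.03,"y":0.88,"z":0.0,"wx":0.0,"wy":0.0,"wz":0.0,"jaw":5.0}]}}

```text
time_s: 9.45
tcp_pos: [555.9, 129.3, 206.1]
orientation: [[0.891, 0.453, -0.001], [0.453, -0.891, 0.0], [-0.001, -0.001, -1.0]]
force: [1.3, -0.3, -1.6]
gripper_width: 13.9
```

{"name": "send_rows", "arguments": {"steps": [{"x":0.02,"y":0.4,"z":0.0,"wx":0.0,"wy":0.0,"wz":0.0,"jaw":5.0},{"x":0.03,"y":0.88,"z":0.0,"wx":0.0,"wy":0.0,"wz":0.0,"jaw":5.0}]}}

```text
time_s: 9.65
tcp_pos: [598.4, 52.0, 205.9]
orientation: [[0.892, 0.453, -0.002], [0.453, -0.892, 0.001], [-0.001, -0.001, -1.0]]
force: [0.4, 1.1, -0.7]
gripper_width: 13.9
```

{"name": "send_rows", "arguments": {"steps": [{"x":0.01,"y":0.4,"z":0.0,"wx":0.0,"wy":0.0,"wz":0.18,"jaw":5.0},{"x":0.02,"y":0.87,"z":0.0,"wx":0.0,"wy":0.0,"wz":0.36,"jaw":5.0},{"x":0.02,"y":0.87,"z":0.0,"wx":0.0,"wy":0.0,"wz":0.54,"jaw":5.0},{"x":0.02,"y":0.87,"z":0.0,"wx":0.0,"wy":0.0,"wz":0.72,"jaw":5.0},{"x":0.02,"y":0.87,"z":0.0,"wx":0.0,"wy":0.0,"wz":0.85,"jaw":5.0},{"x":0.02,"y":0.87,"z":0.0,"wx":0.0,"wy":0.0,"wz":0.85,"jaw":5.0},{"x":0.02,"y":0.87,"z":0.0,"wx":0.0,"wy":0.0,"wz":0.85,"jaw":5.0}]}}

```text
time_s: 10.35
tcp_pos: [639.3, -23.5, 206.2]
orientation: [[0.981, -0.194, -0.001], [-0.194, -0.981, 0.0], [-0.001, -0.0, -1.0]]
force: [0.0, 0.5, -1.5]
gripper_width: 13.6
```

```bash
python3 - <<'E'
from h import *
import pickle
np.set_printoptions(precision=1,suppress=True)
st=bot.state(); d=vision.get_image('wrist'); M=T(d,st); pickle.dump((st,d),open('w4.pkl','wb')); save(d,'w4')
print(st['time_s'],st['tcp_pos'],st['force'],st['gripper_width'],tool(st,W([41,-35,67+100])),np.degrees(np.arctan2(st['orientation'][1][0],st['orientation'][0][0])),U(st['tcp_pos']))
E
```

```text
10.35 [639.3 -23.5 206.2] [ 0.   0.5 -1.5] 13.590490869090546 [ 0.3 -0.1 39.2] -11.209877251445143 [ 40.8 -35.1 206.2]
```

View pics/w4.png

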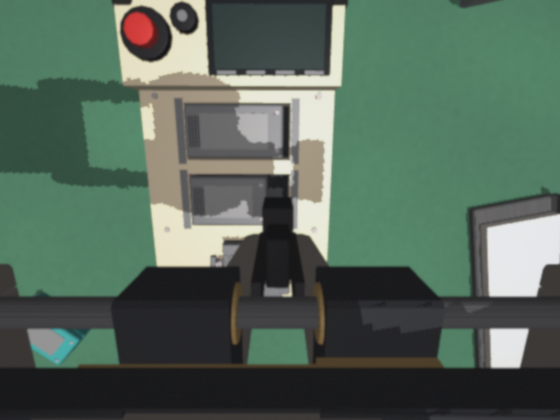

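```bash
python3 - <<'E'
from h import *
import pickle
np.set_printoptions(precision=1,suppress=True)
st,d=pickle.load(open('w4.pkl','rb')); M=T(d,st); P=cloud(d,M)
cv2.imwrite('pics/w4c.png',cv2.resize(d['img'][150:300,170:340],None,fx=4,fy=4,interpolation=cv2.INTER_CUBIC)[...,::-1])
for v in range(176,260,6):
    r=P[v,255:305]; q=(r-C); u=q@ux; w=q@uy; k=(r[:,2]>90)
    print(v,k.sum(), (np.where(k)[0][[0,-1]]+255) if k.any() else '', u[k].min().round(1) if k.any() else '', u[k].max().round(1) if k.any() else '', np.median(w[k]).round(1), np.median(r[k,2]).round(1))
E
```

```text
176 0    nan nan
182 0    nan nan
188 0    nan nan
194 0    nan nan
200 28 [264 291] 30.8 49.6 -11.7 155.3
206 31 [263 293] 31.0 50.2 -11.7 173.2
212 32 [262 293] 30.4 50.0 -14.6 177.2
218 32 [262 293] 30.3 50.1 -18.6 177.1
224 32 [262 293] 30.3 50.2 -22.0 178.9
230 31 [263 293] 30.9 50.2 -21.9 191.2
236 50 [255 304] 27.0 55.9 -23.6 197.0
242 50 [255 304] 28.0 54.8 -23.7 206.5
248 49 [255 304] 28.6 54.1 -26.4 208.4
254 50 [255 304] 29.4 53.4 -29.8 208.7
  return _methods._mean(a, axis=axis, dtype=dtype,
  ret = ret.dtype.type(ret / rcount)
```

View pics/w4c.png

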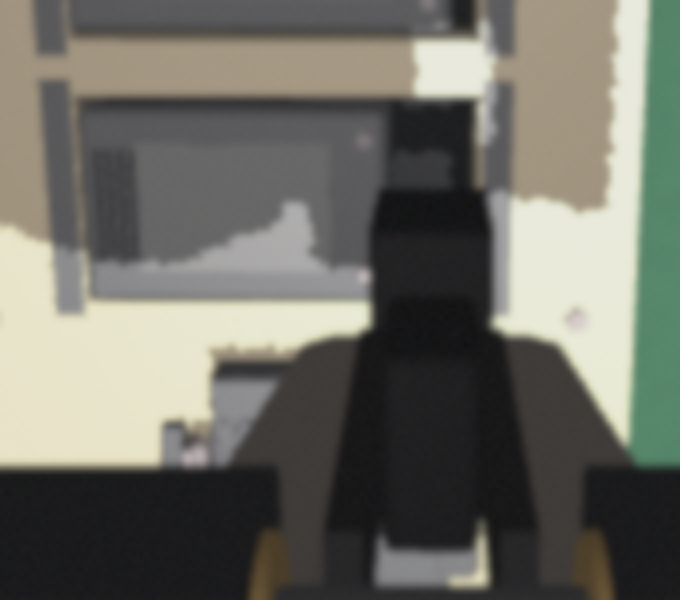

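```bash
python3 - <<'E'
from h import *
import pickle
np.set_printoptions(precision=1,suppress=True)
st,d=pickle.load(open('w4.pkl','rb')); M=T(d,st)
c=lambda a,b:(170+a/4-.4,150+b/4-.4)
for n,uv,z in [('packR',c(388,130),56),('packR2',c(388,170),56),('wallR',c(477,130),50),('wallL',c(77,130),50),('top',c(250,98),50),('bot',c(250,300),50)]: print(n,U(atz(d,uv,M,z)))
for n,uv in [('spL',(262,218)),('spR',(293.5,218))]: print(n,U(atz(d,uv,M,177)))
E
```

```text
packR [ 28.9 -14.9  56. ]
packR2 [ 28.9 -25.4  56. ]
wallR [ 52.  -15.8  50. ]
wallL [-52.8 -16.1  50. ]
top [-7.2 -7.6 50. ]
bot [ -9.1 -62.5  50. ]
spL [ 30.4 -18.6 177. ]
spR [ 50.4 -18.6 177. ]
```

{"name": "send_rows", "arguments": {"steps": [{"x":0.003,"y":-0.008,"z":0.3,"wx":0.0,"wy":0.0,"wz":0.0,"jaw":5.0},{"x":0.003,"y":-0.008,"z":0.55,"wx":0.0,"wy":0.0,"wz":0.0,"jaw":5.0},{"x":0.003,"y":-0.008,"z":0.72,"wx":0.0,"wy":0.0,"wz":0.0,"jaw":5.0},{"x":0.003,"y":-0.008,"z":0.74,"wx":0.0,"wy":0.0,"wz":0.0,"jaw":5.0},{"x":0.003,"y":-0.008,"z":0.74,"wx":0.0,"wy":0.0,"wz":0.0,"jaw":5.0},{"x":0.003,"y":-0.008,"z":0.74,"wx":0.0,"wy":0.0,"wz":0.0,"jaw":5.0}]}}

```text
time_s: 11.0
tcp_pos: [641.1, -23.1, 134.7]
orientation: [[0.981, -0.196, 0.002], [-0.196, -0.981, -0.001], [0.002, 0.0, -1.0]]
force: [0.0, -0.3, -1.0]
gripper_width: 14.2
```

```bash
python3 - <<'E'
from h import *
import pickle
np.set_printoptions(precision=1,suppress=True)
st=bot.state(); d=vision.get_image('wrist'); M=T(d,st); pickle.dump((st,d),open('w5.pkl','wb')); save(d,'w5'); P=cloud(d,M)
print(st['time_s'],st['tcp_pos'],U(st['tcp_pos']),st['force'],st['gripper_width'],np.degrees(np.arctan2(st['orientation'][1][0],st['orientation'][0][0])))
cv2.imwrite('pics/w5c.png',cv2.resize(d['img'][110:290,170:380],None,fx=3.8,fy=3.2,interpolation=cv2.INTER_CUBIC)[...,::-1])
for v in range(170,260,8):
    r=P[v,235:325]; q=(r-C); u=q@ux; w=q@uy; k=(r[:,2]>80)
    if k.any(): print(v,k.sum(), (np.where(k)[0][[0,-1]]+235), u[k].min().round(1) , u[k].max().round(1) , np.median(w[k]).round(1), np.median(r[k,2]).round(1))
E
```

```text
11.0 [641.1 -23.1 134.7] [ 42.5 -34.4 134.7] [ 0.  -0.3 -1. ] 14.182447126752997 -11.322736171624863
202 30 [263 292] 32.2 52.0 -10.9 90.2
210 31 [262 293] 32.3 51.9 -12.5 105.7
218 32 [262 293] 32.2 51.9 -17.8 105.6
226 31 [263 293] 32.8 51.9 -21.2 111.6
234 54 [251 304] 26.2 57.9 -23.1 121.4
242 72 [242 313] 22.5 61.6 -23.3 134.0
250 82 [237 318] 21.2 62.6 -23.5 145.1
258 88 [235 324] 21.8 64.3 -23.3 155.4
```

View pics/w5c.png

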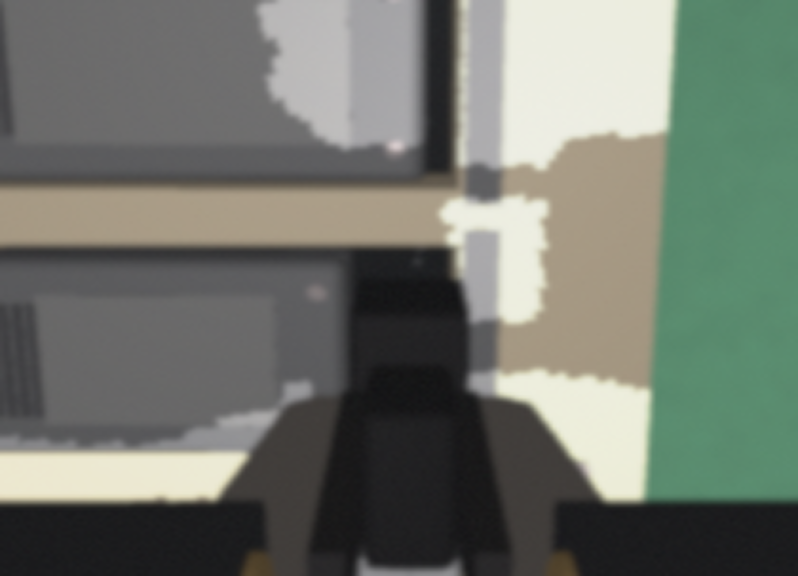

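```bash
python3 - <<'E'
from h import *
import pickle
np.set_printoptions(precision=1,suppress=True)
st,d=pickle.load(open('w5.pkl','rb')); M=T(d,st)
c=lambda a,b:(170+a/3.8-.4,110+b/3.2-.4)
for n,uv,z in [('packR',c(346,262),56),('wallR',c(455,262),50),('long wallR',c(460,150),50),('long packR',c(424,150),56),('well top',c(250,248),50),('well bot',c(100,452),50),('longwell bot',c(250,185),50)]: print(n,U(atz(d,uv,M,z)))
for n,uv in [('spL',(261.7,214)),('spR',(293.5,214))]: print(n,U(atz(d,uv,M,105.5)))
s2=bot.state(); print(s2['time_s'],s2['tcp_pos'],U(s2['tcp_pos']))
E
```

```text
packR [ 28.9 -10.2  56. ]
wallR [ 51.8 -11.4  50. ]
long wallR [52.6 16.7 50. ]
long packR [45.  17.1 56. ]
well top [ 8.2 -7.8 50. ]
well bot [-27.3 -62.8  50. ]
longwell bot [ 8.7  8.1 50. ]
spL [ 32.1 -15.2 105.5]
spR [ 52.2 -15.2 105.5]
11.05 [641.2 -23.1 134.9] [ 42.6 -34.4 134.9]
```

{"name": "send_rows", "arguments": {"steps": [{"x":-0.016,"y":-0.004,"z":0.03,"wx":0.0,"wy":0.0,"wz":0.0,"jaw":5.0},{"x":-0.016,"y":-0.004,"z":0.06,"wx":0.0,"wy":0.0,"wz":0.0,"jaw":5.0},{"x":-0.016,"y":-0.004,"z":0.06,"wx":0.0,"wy":0.0,"wz":0.0,"jaw":5.0},{"x":-0.016,"y":-0.004,"z":0.06,"wx":0.0,"wy":0.0,"wz":0.0,"jaw":5.0},{"x":-0.016,"y":-0.004,"z":0.06,"wx":0.0,"wy":0.0,"wz":0.0,"jaw":5.0}]}}

```text
time_s: 11.55
tcp_pos: [638.7, -22.2, 127.2]
orientation: [[0.98, -0.197, 0.0], [-0.197, -0.98, -0.0], [0.0, 0.0, -1.0]]
force: [-0.3, -0.4, -1.5]
gripper_width: 13.8
```

```bash
python3 - <<'E'
from h import *
import pickle
np.set_printoptions(precision=1,suppress=True)
st=bot.state(); d=vision.get_image('wrist'); M=T(d,st); pickle.dump((st,d),open('w6.pkl','wb')); P=cloud(d,M)
print(st['time_s'],st['tcp_pos'],U(st['tcp_pos']),st['force'],st['gripper_width'])
cv2.imwrite('pics/w6c.png',cv2.resize(d['img'][110:290,170:380],None,fx=3.8,fy=3.2,interpolation=cv2.INTER_CUBIC)[...,::-1])
for v in range(198,230,8):
    r=P[v,245:315]; q=(r-C); u=q@ux; w=q@uy; k=(r[:,2]>75)
    if k.any(): print(v,k.sum(), (np.where(k)[0][[0,-1]]+245), u[k].min().round(1) , u[k].max().round(1) , np.median(w[k]).round(1), np.median(r[k,2]).round(1))
E
```

```text
11.55 [638.7 -22.2 127.2] [ 40.  -34.  127.2] [-0.3 -0.4 -1.5] 13.804227603140909
206 31 [263 293] 30.2 49.5 -10.5 94.3
214 32 [262 293] 29.6 49.4 -14.8 98.3
222 32 [262 293] 29.6 49.5 -20.0 98.4
```

View pics/w6c.png

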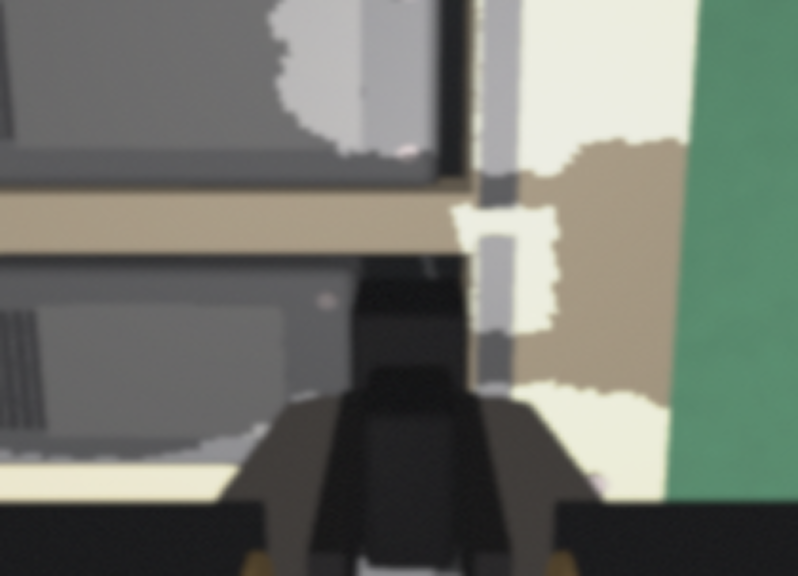

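```bash
python3 - <<'E'
from h import *
import pickle
np.set_printoptions(precision=1,suppress=True)
st,d=pickle.load(open('w6.pkl','rb')); M=T(d,st)
c=lambda a,b:(170+a/3.8-.4,110+b/3.2-.4)
for n,uv,z in [('packR',c(357,275),56),('wallR',c(469,275),50),('long wallR',c(471,150),50),('well top',c(250,255),50),('well bot',c(100,464),50)]: print(n,U(atz(d,uv,M,z)))
for n,uv in [('spL',(261.7,214)),('spR',(293.5,214)),]: print(n,U(atz(d,uv,M,98.3)))
g=cv2.cvtColor(d['img'],cv2.COLOR_RGB2GRAY).astype(int)
for v in (184,188,192,196,200): print(v,g[v,254:305])
s2=bot.state(); print(s2['time_s'],s2['tcp_pos'],U(s2['tcp_pos']))
E
```

```text
packR [ 28.9 -11.6  56. ]
wallR [ 51.8 -12.8  50. ]
long wallR [51.8 17.6 50. ]
well top [ 6.5 -7.8 50. ]
well bot [-28.  -62.7  50. ]
spL [ 29.6 -14.8  98.3]
spR [ 49.7 -14.8  98.3]
184 [157 158 157 157 157 157 158 158 157 158 158 158 156 157 157 158 157 157
 157 157 157 157 156 156 157 157 157 157 156 157 156 156 156 157 157 166
 195 224 234 234 231 220 197 182 177 173 174 174 177 181 186]
188 [130 130 130 130 130 129 130 130 130 129 129 129 128 128 128 128 128 128
 128 128 128 128 127 127 128 127 128 129 130 130 129 128 127 127 127 128
 136 162 194 208 209 199 182 170 169 170 169 170 170 170 176]
192 [ 57  58  57  58  57  58  57  57  58  56  51  42  35  34  32  32  32  32
  31  32  32  33  31  32  30  32  37  47  55  52  41  32  31  31  31  32
  38  56  86 130 177 197 185 170 168 169 168 169 168 169 177]
196 [ 88  88  87  88  88  87  84  79  70  60  48  38  33  29  27  29  29  29
  29  28  28  29  27  29  29  29  31  32  41  46  43  35  28  28  27  30
  37  60  88 126 173 195 183 170 167 168 168 168 168 169 176]
200 [ 97  99  97  95  94  93  90  83  72  56  37  24  22  21  23  21  23  22
  22  22  22  23  21  22  22  22  20  24  21  21  23  22  20  22  21  21
  28  47  85 138 182 193 179 168 167 167 167 167 167 169 182]
11.6 [638.8 -22.2 127.3] [ 40.1 -34.  127.3]
```

{"name": "send_rows", "arguments": {"steps": [{"x":0.008,"y":0.005,"z":0.0,"wx":0.0,"wy":0.0,"wz":0.0,"jaw":5.0},{"x":0.008,"y":0.005,"z":0.05,"wx":0.0,"wy":0.0,"wz":0.0,"jaw":5.0},{"x":0.008,"y":0.005,"z":0.1,"wx":0.0,"wy":0.0,"wz":0.0,"jaw":5.0},{"x":0.008,"y":0.005,"z":0.15,"wx":0.0,"wy":0.0,"wz":0.0,"jaw":5.0},{"x":0.008,"y":0.005,"z":0.2,"wx":0.0,"wy":0.0,"wz":0.0,"jaw":5.0},{"x":0.008,"y":0.005,"z":0.2,"wx":0.0,"wy":0.0,"wz":0.0,"jaw":5.0}]}}

```text
time_s: 12.2
tcp_pos: [638.6, -22.7, 105.8]
orientation: [[0.98, -0.197, -0.002], [-0.197, -0.98, 0.0], [-0.002, -0.0, -1.0]]
force: [0.1, -0.0, -1.4]
gripper_width: 14.0
```

```bash
python3 - <<'E'
from h import *
import pickle
np.set_printoptions(precision=2,suppress=True)
st=bot.state(); d=vision.get_image('wrist'); M=T(d,st); pickle.dump((st,d),open('w7.pkl','wb')); P=cloud(d,M)
print(st['time_s'],st['tcp_pos'],U(st['tcp_pos']),st['force'],st['ft_torque'],st['gripper_width'])
cv2.imwrite('pics/w7c.png',cv2.resize(d['img'][110:290,170:380],None,fx=3.8,fy=3.2,interpolation=cv2.INTER_CUBIC)[...,::-1])
E
```

```text
12.2 [638.57 -22.71 105.84] [ 40.  -34.5 105.8] [ 0.09 -0.01 -1.37] [-0.05 -0.05 -0.05] 13.992497741564135
```

View pics/w7c.png

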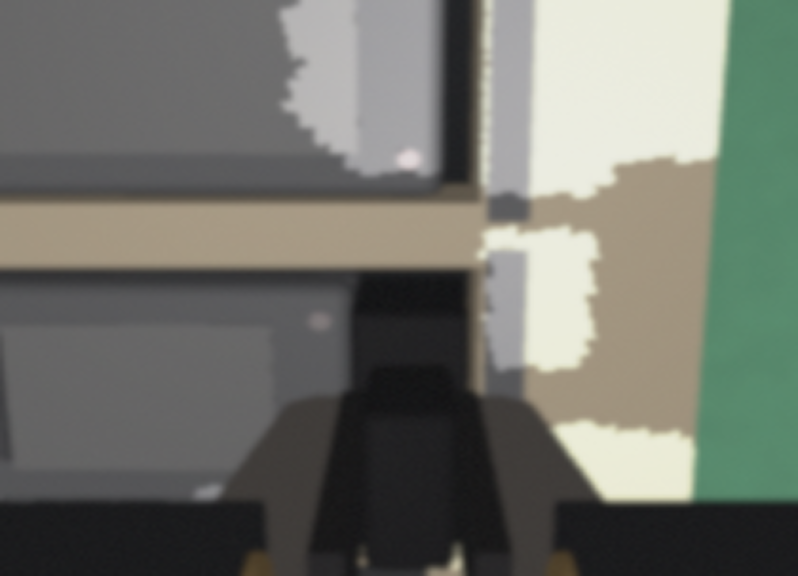

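The spacer is entering the gap at crop (410,340) between pack and end wall, with no force. I'll go on down to the floor.

{"name": "send_rows", "arguments": {"steps": [{"x":0.005,"y":0.0,"z":0.05,"wx":0.0,"wy":0.0,"wz":0.0,"jaw":5.0},{"x":0.005,"y":0.0,"z":0.1,"wx":0.0,"wy":0.0,"wz":0.0,"jaw":5.0},{"x":0.005,"y":0.0,"z":0.15,"wx":0.0,"wy":0.0,"wz":0.0,"jaw":5.0},{"x":0.005,"y":0.0,"z":0.2,"wx":0.0,"wy":0.0,"wz":0.0,"jaw":5.0},{"x":0.005,"y":0.0,"z":0.23,"wx":0.0,"wy":0.0,"wz":0.0,"jaw":5.0},{"x":0.005,"y":0.0,"z":0.25,"wx":0.0,"wy":0.0,"wz":0.0,"jaw":5.0},{"x":0.005,"y":0.0,"z":0.25,"wx":0.0,"wy":0.0,"wz":0.0,"jaw":5.0}]}}

```text
time_s: 12.95
tcp_pos: [639.6, -22.9, 81.8]
orientation: [[0.98, -0.197, -0.001], [-0.197, -0.98, 0.0], [-0.001, 0.0, -1.0]]
force: [0.7, 0.4, -0.1]
gripper_width: 13.9
```

```bash
python3 - <<'E'
from h import *
np.set_printoptions(precision=2,suppress=True)
st=bot.state(); 
print(st['time_s'],st['tcp_pos'],U(st['tcp_pos']),st['force'],st['ft_torque'],st['gripper_width'])
E
```

```text
12.95 [639.64 -22.93  81.77] [ 41.  -34.5  81.8] [ 0.73  0.41 -0.07] [-0.03 -0.02  0.03] 13.894792172397954
```

{"name": "send_rows", "arguments": {"steps": [{"x":0.0,"y":0.0,"z":0.015,"wx":0.0,"wy":0.0,"wz":0.0,"jaw":5.0},{"x":0.0,"y":0.0,"z":0.03,"wx":0.0,"wy":0.0,"wz":0.0,"jaw":5.0},{"x":0.0,"y":0.0,"z":0.03,"wx":0.0,"wy":0.0,"wz":0.0,"jaw":5.0}]}}

```text
time_s: 13.25
tcp_pos: [640.3, -23.0, 80.1]
orientation: [[0.98, -0.197, 0.001], [-0.197, -0.98, -0.0], [0.001, 0.0, -1.0]]
force: [-2.1, 0.9, 3.8]
gripper_width: 13.9
```

{"name": "send_rows", "arguments": {"steps": [{"x":0.0,"y":0.0,"z":0.0,"wx":0.0,"wy":0.0,"wz":0.0,"jaw":30.0},{"x":0.0,"y":0.0,"z":0.0,"wx":0.0,"wy":0.0,"wz":0.0,"jaw":30.0},{"x":0.0,"y":0.0,"z":0.0,"wx":0.0,"wy":0.0,"wz":0.0,"jaw":30.0},{"x":0.0,"y":0.0,"z":-0.2,"wx":0.0,"wy":0.0,"wz":0.0,"jaw":30.0},{"x":0.0,"y":0.0,"z":-0.5,"wx":0.0,"wy":0.0,"wz":0.0,"jaw":30.0},{"x":0.0,"y":0.3,"z":-0.9,"wx":0.0,"wy":0.0,"wz":0.0,"jaw":30.0},{"x":-0.3,"y":0.5,"z":-1.0,"wx":0.0,"wy":0.0,"wz":0.0,"jaw":30.0},{"x":-0.3,"y":0.5,"z":-1.0,"wx":0.0,"wy":0.0,"wz":0.0,"jaw":0.0}]}}

```text
time_s: 14.05
tcp_pos: [599.3, -67.7, 181.1]
orientation: [[0.98, -0.199, 0.002], [-0.199, -0.98, -0.001], [0.002, 0.001, -1.0]]
force: [1.3, -0.8, 0.3]
gripper_width: 24.3
```

```bash
python3 - <<'E'
from h import *
import pickle
np.set_printoptions(precision=1,suppress=True)
st=bot.state(); d=vision.get_image('wrist'); M=T(d,st); pickle.dump((st,d),open('w8.pkl','wb')); P=cloud(d,M)
print(st['time_s'],st['tcp_pos'],U(st['tcp_pos']),st['force'],st['gripper_width'])
cv2.imwrite('pics/w8c.png',cv2.resize(d['img'][20:240,170:400],None,fx=3.4,fy=2.7,interpolation=cv2.INTER_CUBIC)[...,::-1])
for v in range(90,200,8):
    print(v,[tuple(np.append(U(P[v,c])[:2],P[v,c,2].round(1))) for c in range(270,335,8)])
E
```

```text
14.05 [599.3 -67.7 181.1] [ 10.4 -86.4 181.1] [ 1.3 -0.8  0.3] 24.27044413943046
90 [(np.float64(3.8), np.float64(19.1), np.float64(56.5)), (np.float64(10.8), np.float64(18.8), np.float64(58.8)), (np.float64(17.8), np.float64(19.0), np.float64(57.4)), (np.float64(24.7), np.float64(18.8), np.float64(58.4)), (np.float64(31.7), np.float64(18.8), np.float64(58.0)), (np.float64(38.7), np.float64(18.9), np.float64(57.4)), (np.float64(51.4), np.float64(24.7), np.float64(13.9)), (np.float64(53.5), np.float64(19.6), np.float64(52.1)), (np.float64(61.1), np.float64(19.9), np.float64(49.7))]
98 [(np.float64(3.8), np.float64(12.4), np.float64(57.5)), (np.float64(10.8), np.float64(12.4), np.float64(56.9)), (np.float64(17.8), np.float64(12.3), np.float64(57.8)), (np.float64(24.8), np.float64(12.3), np.float64(58.3)), (np.float64(31.9), np.float64(12.4), np.float64(56.8)), (np.float64(38.9), np.float64(12.3), np.float64(57.8)), (np.float64(51.5), np.float64(16.9), np.float64(15.2)), (np.float64(54.0), np.float64(13.1), np.float64(50.3)), (np.float64(61.0), np.float64(12.9), np.float64(51.9))]
106 [
[... 5462 characters left out ...]
at64(51.0)), (np.float64(49.1), np.float64(-66.9), np.float64(51.5)), (np.float64(56.9), np.float64(-67.0), np.float64(51.2)), (np.float64(64.5), np.float64(-66.9), np.float64(51.5))]
194 [(np.float64(2.9), np.float64(-74.9), np.float64(50.1)), (np.float64(10.7), np.float64(-74.6), np.float64(51.4)), (np.float64(18.4), np.float64(-74.7), np.float64(51.2)), (np.float64(26.1), np.float64(-74.6), np.float64(51.8)), (np.float64(33.8), np.float64(-74.6), np.float64(52.0)), (np.float64(41.8), np.float64(-74.9), np.float64(50.4)), (np.float64(49.4), np.float64(-74.8), np.float64(51.3)), (np.float64(57.0), np.float64(-74.7), np.float64(51.9)), (np.float64(64.9), np.float64(-74.8), np.float64(51.3))]
```

View pics/w8c.png

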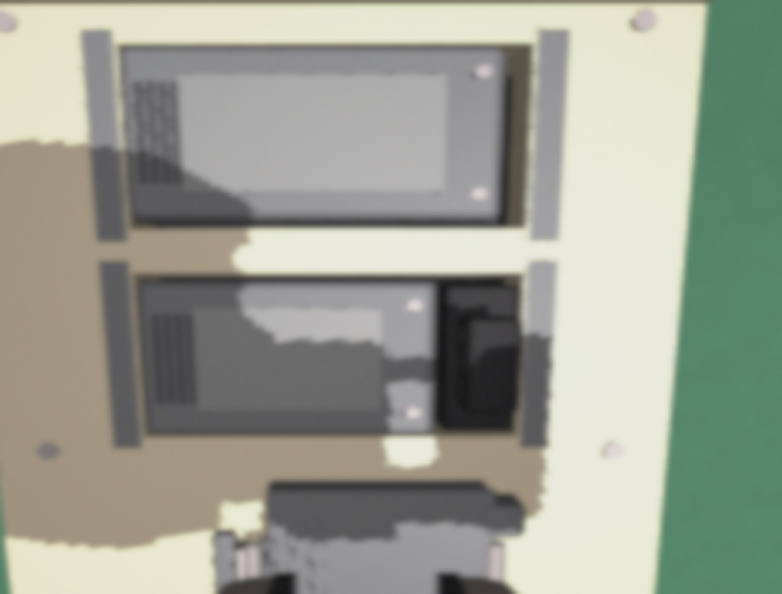

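The spacer stands in the gap: block top level with the deck (both read about 51), tab top at 81, pack edge at crop (437,350). The long pack hasn't moved. Now I'll press the short pack at its centre with the jaws closed.

```bash
python3 - <<'E'
from h import *
np.set_printoptions(precision=1,suppress=True)
st=bot.state(); print(st['time_s'],st['tcp_pos'],tool(st,W([-11.3,-35.3,85])))
E
```

```text
14.1 [600.  -66.8 179.9] [-22.3 -50.   94.9]
```

{"name": "send_rows", "arguments": {"steps": [{"x":-0.22,"y":-0.5,"z":0.0,"wx":0.0,"wy":0.0,"wz":0.0,"jaw":0.0},{"x":-0.22,"y":-0.5,"z":0.3,"wx":0.0,"wy":0.0,"wz":0.0,"jaw":0.0},{"x":-0.22,"y":-0.5,"z":0.6,"wx":0.0,"wy":0.0,"wz":0.0,"jaw":0.0},{"x":-0.22,"y":-0.5,"z":0.85,"wx":0.0,"wy":0.0,"wz":0.0,"jaw":0.0},{"x":-0.22,"y":-0.5,"z":0.95,"wx":0.0,"wy":0.0,"wz":0.0,"jaw":0.0},{"x":-0.22,"y":-0.5,"z":0.95,"wx":0.0,"wy":0.0,"wz":0.0,"jaw":0.0},{"x":-0.22,"y":-0.5,"z":0.95,"wx":0.0,"wy":0.0,"wz":0.0,"jaw":0.0}]}}

```text
time_s: 14.8
tcp_pos: [589.7, -12.7, 84.9]
orientation: [[0.98, -0.197, 0.001], [-0.197, -0.98, -0.0], [0.001, -0.0, -1.0]]
force: [-0.5, -0.0, -0.4]
gripper_width: 0.3
```

```bash
python3 - <<'E'
from h import *
np.set_printoptions(precision=1,suppress=True)
st=bot.state(); print(st['time_s'],st['tcp_pos'],U(st['tcp_pos']),st['force'],st['gripper_width'],tool(st,W([-11.3,-35.3,69])))
E
```

```text
14.8 [589.7 -12.7  84.9] [ -9.9 -34.3  84.9] [-0.5 -0.  -0.4] 0.3143478427475473 [-1.4  1.  15.9]
```

{"name": "send_rows", "arguments": {"steps": [{"x":-0.012,"y":0.01,"z":0.05,"wx":0.0,"wy":0.0,"wz":0.0,"jaw":0.0},{"x":-0.012,"y":0.01,"z":0.09,"wx":0.0,"wy":0.0,"wz":0.0,"jaw":0.0},{"x":-0.012,"y":0.01,"z":0.12,"wx":0.0,"wy":0.0,"wz":0.0,"jaw":0.0},{"x":-0.012,"y":0.01,"z":0.14,"wx":0.0,"wy":0.0,"wz":0.0,"jaw":0.0},{"x":-0.012,"y":0.01,"z":0.16,"wx":0.0,"wy":0.0,"wz":0.0,"jaw":0.0},{"x":-0.012,"y":0.01,"z":0.17,"wx":0.0,"wy":0.0,"wz":0.0,"jaw":0.0},{"x":-0.012,"y":0.01,"z":0.17,"wx":0.0,"wy":0.0,"wz":0.0,"jaw":0.0}]}}

```text
time_s: 15.5
tcp_pos: [588.2, -13.7, 69.3]
orientation: [[0.98, -0.197, 0.001], [-0.197, -0.98, -0.001], [0.001, 0.0, -1.0]]
force: [-4.4, 1.0, 13.5]
gripper_width: 0.3
```

{"name": "send_rows", "arguments": {"steps": [{"x":0.0,"y":0.0,"z":0.008,"wx":0.0,"wy":0.0,"wz":0.0,"jaw":0.0},{"x":0.0,"y":0.0,"z":0.008,"wx":0.0,"wy":0.0,"wz":0.0,"jaw":0.0},{"x":0.0,"y":0.0,"z":0.008,"wx":0.0,"wy":0.0,"wz":0.0,"jaw":0.0},{"x":0.0,"y":0.0,"z":0.008,"wx":0.0,"wy":0.0,"wz":0.0,"jaw":0.0}]}}

```text
time_s: 15.9
tcp_pos: [588.2, -13.7, 69.3]
orientation: [[0.98, -0.197, 0.001], [-0.197, -0.98, -0.001], [0.001, 0.0, -1.0]]
force: [-5.9, 0.7, 17.5]
gripper_width: 0.4
```

```bash
python3 - <<'E'
from h import *
np.set_printoptions(precision=1,suppress=True)
st=bot.state(); d=vision.get_image('wrist'); M=T(d,st); P=cloud(d,M); save(d,'w9')
print(st['time_s'],st['tcp_pos'],st['force'],st['gripper_width'])
q=P-C; u=q@ux; v=q@uy
def med(a,b,c_,e,lo=0): 
    m=(u>a)&(u<b)&(v>c_)&(v<e)&(P[...,2]>lo); return np.round(np.median(P[m][:,2]),1) if m.any() else None, m.sum()
print('pack +x half',med(8,26,-20,-12),'pack -x',med(-48,-30,-25,-12),'deck',med(-40,20,-5,4),'long',med(-40,20,12,40),'spacer block',med(32,50,-20,-13),'tab',med(35,48,-40,-25,70))
d=vision.get_image('side'); cv2.imwrite('pics/s9.png',cv2.resize(d['img'][130:300,150:320],None,fx=3.5,fy=3.5,interpolation=cv2.INTER_CUBIC)[...,::-1])
P=cloud(d,T(d)); q=P-C; u=q@ux; v=q@uy
print('side: pack +x',med(8,26,-58,-12,40),'-x',med(-48,-30,-58,-12,40),'deck',med(-40,20,-5,4),'cover',med(-10,40,-135,-82,55),'tab',med(35,48,-50,-20,70),'long',med(-40,20,12,40,40))
E
```

```text
15.9 [588.2 -13.7  69.3] [-5.9  0.7 17.5] 0.3570717241870591
pack +x half (np.float64(164.1), np.int64(2517)) pack -x (np.float64(163.8), np.int64(3087)) deck (np.float64(156.2), np.int64(10948)) long (np.float64(57.6), np.int64(5848)) spacer block (np.float64(51.8), np.int64(571)) tab (np.float64(81.1), np.int64(406))
side: pack +x (np.float64(52.3), np.int64(92)) -x (np.float64(272.9), np.int64(971)) deck (np.float64(277.5), np.int64(745)) cover (np.float64(70.2), np.int64(72)) tab (np.float64(78.9), np.int64(49)) long (np.float64(373.5), np.int64(1064))
```

View pics/s9.png

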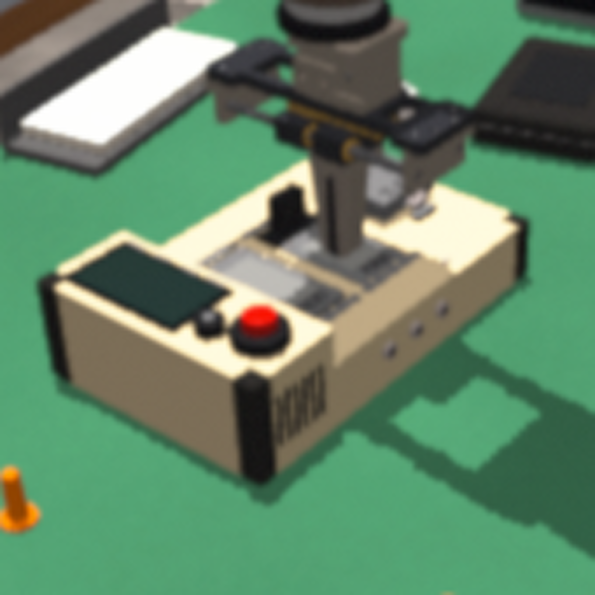

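View pics/w9.png

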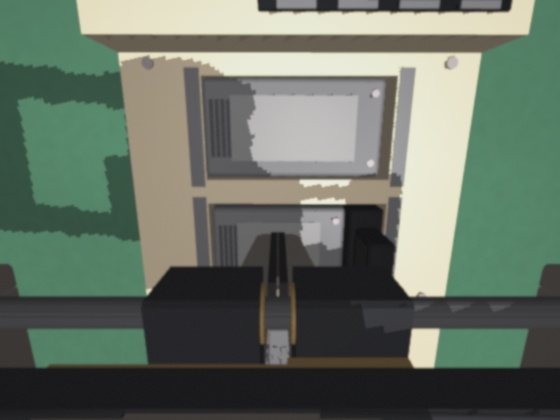

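```bash
python3 - <<'E'
from h import *
np.set_printoptions(precision=2,suppress=True)
st=bot.state(); d=vision.get_image('wrist'); M=T(d,st); P=cloud(d,M)
print(st['time_s'],st['tcp_pos'],st['force'])
q=P-C; u=q@ux; v=q@uy; z=P[...,2]; g=(z>40)&(z<65)
def med(n,a,b,c_,e):
    m=(u>a)&(u<b)&(v>c_)&(v<e)&g; print(n,round(float(np.mean(z[m])),2),m.sum())
med('pack+x',8,25,-30,-14);med('pack-x',-47,-30,-30,-14);med('deck',-40,20,-5,4);med('deckR',58,80,-40,-10);med('spacer',32,50,-20,-13);med('long',-40,20,12,40)
E
```

```text
16.0 [588.24 -13.72  69.33] [-6.81  0.92 18.37]
pack+x 51.29 718
pack-x 51.39 718
deck 51.22 1564
deckR 51.22 1667
spacer 51.22 343
long 57.56 5857
```

The pack is level and flush: both ends read 51.3, the deck 51.2, the spacer block 51.2. It is held with about 18 N, so I'm handing the job in.

```bash
python3 - <<'E'
from h import *
print(ticket.finish_job())
st=bot.state(); print(st['time_s'],st['tcp_pos'],st['force'])
E
```

```text
the job is handed in; nothing more can be done
None
the job is handed in; nothing more can be done
```

The job is done and handed in at about 16 s of the 64 s allowed. It gave no verdict, so these are my own checks.

- **Cover:** I pressed the terminal cover down with closed fingers until it stopped hard. After I let go it stayed flat on its catch, about 70–71 mm high, where 69.5 mm is expected and the depth camera reads about 1 mm high.
- **Spacer:** I gripped it by its tab and lowered it into the gap beside the short pack (middle well, next to the cover). It met the floor with light contact and I let go. Its block top then read the same height as the deck.
- **Short pack:** I pressed it down at its centre and left it held there. Both ends read 51.3–51.4 mm against 51.2 mm for the deck, with about 18 N at the wrist. Pushing further raised the force but not the depth, so it is on its rails.
- **Left alone:** The long pack still stands about 6 mm above the deck. The button was never approached below about 120 mm and looked untouched in the last picture. I passed clear of the other items, but took no position readings of them at the end.

**Disagreements:**
- The measured arm position wandered by 1–2 mm from what was commanded, so I re-aligned the spacer against the pictures before inserting it.
- The gap measured about 23 mm in most pictures, where 24 mm is given.
- My first height check of the pressed pack was spoiled by the gripper being in view, so I repeated it with that masked out.

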